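# Unload and scrape clean the filter-plate dryer

## Robot

A 6-joint arm with a two-finger parallel gripper is mounted at the origin on the work surface. World frame = base frame: x ahead of the robot, y to its left, z up, the work surface at z = 0. Lengths are in m, angles in degrees, forces in N, time in s.
With the tool pointing down it reaches from about 0.3 to 0.75 m from the base axis. Payload 8.5 kg.
Tool frame: the origin (TCP) lies midway between the tips of the shut fingers; the grasp point (between the pads) lies 19 mm behind it; z points along the fingers, y is the line along which they close (so a half turn about z gives the same grasp; the last joint's range is limited). The gripper opens to 85 mm and grips with 20 to 120 N. Pads are 22 mm wide; open, the fingers measure 114 mm over their backs; the gripper's body (76 mm by 85 mm) begins 54 mm behind the grasp point. The pads swing forward as they close: fully open they stand 13 mm farther back than shut.
Start: joints at [59.742, 21.807, 74.336, -0, 83.858, -12.336], TCP at [0.169, 0.523, 0.231] pointing down, gripper open.
Joint ranges: [-178.18, 178.18], [-50.72, 133.34], [12.68, 142.11], [-81.47, 261.47], [9.98, 163.14], [-165.26, 165.26]. Speed limits (degrees/s): [136.94, 136.94, 180, 180, 180, 180].

## Interface

Orientations are given as a 3x3 rotation matrix whose columns are the frame's x, y, z axes.
In Python, from rig import observe, optics, order, spotter gives the robot as it stands.
- The arm moves only by the tool move_arm, never from a script. Its argument "series" is text: rows parted by semicolons, each of 5 numbers parted by spaces: the shift along the tool's x, y, z in cm, then the turn about the tool's z in degrees, then the opening, from -1 (shut) to 1 (fully open). A call has 1 to 8 rows; each row is the pose to reach, as a shift and turn from the pose commanded when the call began, along the tool's axes at that moment; what a row does not reach only later rows make up. A row lasts 1/8 s, in which the tool goes at most 62.5 mm and 10.7 degrees, less where a joint would pass 70% of its speed; a pose out of reach is approached as far as the arm can. A call with a gripper value outside its range is refused whole. The fingers move at their own pace and stop on an object; "force" is the grip in N (left out, the last holds). Time passes only in rows, so rows that repeat a pose let the fingers close. It gives the time, the measured TCP pose, the force, the opening and the grip force at its end, in the units of the state.
- observe(): the state, without advancing time (a new reading comes with each control period).
- optics.get_image(name): name is "side" or "top" or "wrist"; returns a dict with "pixels" (480x640x3 uint8, blue, green, red), "camera_matrix" (3x3 intrinsics, pixels), "dist" ([k1, k2, p1, p2, k3] as OpenCV has them; the pictures are not rectified), "rvec" (rotation vector, rad) and "tvec" (3), from world to camera coordinates, as OpenCV has them. Camera axes: x right, y down, z forward; pixel columns grow to the right and rows downward; lengths in m; the calibration is good to about 2 mm. A picture is of the moment at which its call begins. There is no depth.
- order.close_job(): hands the job in; it is judged then, once.
Trained networks look in the newest picture that a camera, given by its name, has taken for a name from the list of things; names that differ only in an ending like _2 or _b are one class to them, and where a whole thing is asked for, a point or a joint stands for the part that bears it (a point fixed in the world has none). Each returns a list of dicts, best first, with "score" (0 to 1); they miss things now and then, are a little off and sometimes report something else, mostly with a low value. They report only what shows in the picture. A call takes as long as a camera call. They do not tell look-alikes from the thing itself.
- spotter.find_in(thing, camera): "point" ([x, y, z] in m, in world coordinates, good to about 4 mm: the middle of the surface that is visible of it).
- spotter.cut_out(thing, camera): "pixels" (480x640 bool, what is visible of it).
- spotter.mark_of(thing, camera): "point" ([x, y, z] in m, in world coordinates, good to about 4 mm: a listed point, or the origin of a listed thing).
The state is a dict: "time_s": time; "q": joint angles; "qvel": joint speeds; "joint_efforts": joint torques, N m; "position": TCP position; "tool_rot": TCP orientation; "ft_force": force on the tool from outside, world axes, zero at the start; "wrist_torque": the same for the moment, N m; "grip_width": finger opening in m; "gripper_force": force on a finger pad.
Only numpy, scipy, OpenCV 4.12 (cv2) and the standard library are available. Lean on these libraries where they do the work, as an engineer would, in place of code of your own. Each camera call takes 0.05 s, during which the arm holds its last target. There are 200 camera calls.

## Task

Turn the drying plate's dial down to the standby mark first; then lift every porcelain filter plate off the heated surface with the spatula and leave it lying flat on the slatted cooling rack. When the surface is clear, sweep all the chips of dried filter cake forward into the catch trough with the scraper block, and put the tools away: spatula handle in its rest, scraper standing on the control panel. Plates and chips are hot, so never touch them with the gripper, and do not knock the glassware and other things around.

Things in the scene. Friction and masses are not known exactly. Their poses are not given: they have to be found in the camera images.
- dryer: bench drying plate, fixed; sizes in mm. Origin: on the bench under the centre of the heated surface; x to the back (away from the robot), y left, z up. Behind the heated surface is the raised control panel, x 85 to 170, y -163 to 163, top at height 90; dial at y -100, scraper left of it at y 0 to 45. A plate pushed back over the surface stops at the panel's 15 high front wall (x 85)
- surface (a point): centre of the heated surface's top: black, flat, 75 above the bench, dryer x -85 to 85, y -155 to 155, with side rims 8 thick outside y = +-155 (top at 85). The front edge x = -85 is open, and the trough hangs in front of it
- trough (a point): middle of the floor of the steel catch trough, 114 in front of the dryer's origin, 20 above the bench. Inside: dryer x -141 to -85, y -151 to 151; its front wall's top is 61 above the bench
- dial (a joint): angle of the dial on the control panel, rad, 0 to 4.2, growing clockwise seen from above; stays where it is left. At 0 the white pointer line on its bar points to the front (dryer -x), at pi/2 to dryer +y. Short ticks every 0.35 rad; the one long broad tick, the standby mark, is at 0.70 rad. Starts at 1.5 to 2.1
- dial_grip (a point): on the dial's axis (dryer x 127.5, y -100), 120 above the bench, where to pinch its upright bar: 46 long, 14 thick, from 100 to 130 above the bench. The bar lies along dryer x when the dial is at 0. Its x axis runs along the bar, away from the pointer's end
- rack: slatted aluminium cooling rack, fixed, origin on the bench under its centre, x to the back. Slats along x, -85 to 85, flat tops at height 45. Three wide gaps, 37, at y -130, 0, 130, free down to height 20 and open at the front: the blade goes down in a gap and out to the front while the plate stays on the slats. Back stop x 85, side guards y +-180, tops at 58. Room for 3 plates side by side
- plate1: porcelain filter plate, hot: white perforated disc, diameter 90, 9 thick, about 0.12 kg. Its rim is bevelled below (underside diameter 80, widening to 90 at 4.5 up), so a thin blade starts under the rim. It starts flat on the heated surface, 3 to 32 from the panel's wall. Origin: centre of its underside, z up. None if absent
- plate2: another, the same as plate1
- plate3: another, the same as plate1
- chip1: hard chip of dried filter cake, hot: off-white, six-sided, 24 across, 10 high, lying on the front part of the heated surface between the plates' lanes. Origin: centre of its underside. None if absent
- chip2: another, the same as chip1
- chip3: another, the same as chip1
- chip4: another, the same as chip1
- spatula: spatula, 0.17 kg, 245 long. Origin: in the middle of the handle's section, where to grip; x towards the blade, z up. Handle black, 18 wide, 22 high, x -75 to 30; then a steel neck 14 wide goes down to the flat steel blade, x 60 to 170, 28 wide, 2.5 thick, its underside 45 below the origin. Starts level: blade flat on the bench, handle's end in the rest
- spatula_tip (a point): middle of the blade's front edge, underside (spatula x 170, z -45)
- spatula_end (a point): underside of the handle near its end (spatula x -60, z -11); lies in the notch of the rest
- rest: white tool rest, fixed: block 30 x 60 with a notch along its x, 36 wide, between two cheeks 54 high; origin on the bench under the notch, x towards the blade's side
- notch (a point): middle of the notch's floor, 34 above the bench
- scraper: scraper block, 0.14 kg: base 100 long (its y), 30 wide (its x), 25 high, with a flat rubber foot 22 wide; on top a bar grip 80 long (y), 20 thick (x), from 25 to 65 above its underside. Origin: centre of its underside. It starts standing on the control panel
- beaker: glass beaker, diameter 68, 85 high, bystander
- jar: amber jar, diameter 64, 100 high, bystander
- wash_bottle: white wash bottle, diameter 68, 170 high, bystander
- petri: covered glass dish, diameter 96, 19 high, bystander
- bung: rubber bung, diameter 60, 42 high, bystander
Not all that is in view belongs to the job. What is shaped like the rest but blue or pink is not meant.

How it is judged:
By the outcome, as a careful person would: the job done as asked, in the order asked, and still so for the second after the job is handed in, with the robot touching nothing.
Of plate1, plate2, plate3 only 2 to 3 are there at a start; the rules pass over those that are not, and their reading is None.
Of chip1, chip2, chip3, chip4 only 2 to 4 are there at a start; the rules pass over those that are not, and their reading is None.
At some moment in a run one of plate1, plate2, plate3 may be knocked a few centimetres aside while the robot is not near it.
It also fails if it takes over 208 s, if anything falls off the work surface, if the arm or the gripper's body presses on something with over 40 N, if the wrist force passes 120 N, or if a joint passes its speed limit or range.

## Working session

There is one attempt and no reset: what is moved stays moved. The work goes in short steps, Python scripts to look and compute and a tool call to move; the robot and the scene stay as the last step left them, time stands still between calls to the robot, and variables do not carry over. Pictures are saved under pics/ and viewed, at most 14 in all, crops included, and the job is handed in when it is done.

Besides the shell and the picture viewer there is one more tool, called after ">>>" as name(argument=value, ...) on one line, values as JSON. move_arm: Moves the arm, as the interface text tells. Its arguments: {"type":"object","properties":{"series":{"type":"string"},"force":{"type":"number"}},"required":["series"]}

```bash
ls; mkdir -p pics
cat > h.py <<'E'
import numpy as np, cv2
from rig import observe, optics, order, spotter
def save(cam,name,crop=None,scale=1):
    im=optics.get_image(cam); p=im["pixels"]
    if crop: x0,y0,x1,y1=crop; p=p[y0:y1,x0:x1]
    if scale!=1: p=cv2.resize(p,None,fx=scale,fy=scale,interpolation=cv2.INTER_CUBIC)
    cv2.imwrite("pics/"+name+".png",p); return im
def proj(im,pts):
    return cv2.projectPoints(np.array(pts,float).reshape(-1,3),np.array(im["rvec"],float),np.array(im["tvec"],float),np.array(im["camera_matrix"],float),np.array(im["dist"],float))[0].reshape(-1,2)
def back(im,uv,z):
    K=np.array(im["camera_matrix"],float);d=np.array(im["dist"],float)
    n=cv2.undistortPoints(np.array(uv,float).reshape(-1,1,2),K,d).reshape(-1,2)
    R=cv2.Rodrigues(np.array(im["rvec"],float))[0];t=np.array(im["tvec"],float).ravel()
    c=-R.T@t; r=np.c_[n,np.ones(len(n))]@R
    return c+r*((z-c[2])/r[:,2])[:,None]
def st():
    s=observe(); print("t",round(s["time_s"],2),"pos",np.round(s["position"],4),"rot",np.round(s["tool_rot"],3).tolist(),"F",np.round(s["ft_force"],1),"w",round(s["grip_width"],4),"gf",np.round(s["gripper_force"],1)); return s
E
python3 - <<'E'
from h import *
st()
save("top","top0"); save("side","side0")
for n in ["surface","trough","dial","dial_grip","rack","plate1","chip1","spatula","spatula_tip","spatula_end","rest","notch","scraper","beaker","jar","wash_bottle","petri","bung","dryer"]:
    try:
        for d in spotter.mark_of(n,"top"): print(n,np.round(d["point"],3),round(d["score"],2))
    except Exception as e: print(n,e)
E
```

```text
pics
t 0.0 pos [0.1691 0.5231 0.2307] rot [[-0.951, 0.308, -0.001], [0.308, 0.951, -0.001], [0.0, -0.001, -1.0]] F [ 0.  -0.1  0.5] w 0.0854 gf 0.0
surface [0.517 0.234 0.078] 0.88
trough [0.4  0.23 0.02] 0.73
trough [0.446 0.184 0.072] 0.29
dial it knows: beaker, bung, chip, dial_grip, dryer, jar, notch, petri, plate, rack, rest, scraper, spatula, spatula_end, spatula_tip, surface, trough, wash_bottle
dial_grip [0.646 0.148 0.122] 0.78
rack [ 0.526 -0.236  0.003] 0.69
plate1 [0.54  0.132 0.074] 0.84
plate1 [0.519 0.343 0.073] 0.76
plate1 [0.478 0.176 0.074] 0.59
plate1 [0.821 0.014 0.001] 0.27
chip1 [0.822 0.015 0.001] 0.54
chip1 [0.449 0.182 0.073] 0.52
chip1 [0.473 0.29  0.076] 0.46
chip1 [0.479 0.176 0.075] 0.42
spatula [0.456 0.006 0.046] 0.86
spatula_tip [0.625 0.002 0.003] 0.72
spatula_end [0.397 0.01  0.03 ] 0.95
spatula_end [ 0.519  0.235 -0.003] 0.74
spatula_end [0.819 0.014 0.001] 0.74
rest [ 0.691 -0.039  0.001] 0.83
rest [0.273 0.313 0.002] 0.81
rest [0.407 0.01  0.004] 0.62
rest [0.478 0.176 0.076] 0.52
rest [ 0.524 -0.234 -0.001] 0.39
rest [0.402 0.229 0.022] 0.26
notch [ 0.691 -0.037  0.033] 0.88
notch [0.275 0.312 0.036] 0.75
notch [0.405 0.008 0.031] 0.56
scraper [0.638 0.284 0.089] 0.96
beaker [0.82  0.014 0.   ] 0.64
beaker [ 0.462 -0.488 -0.001] 0.47
jar [ 0.74  -0.176 -0.001] 0.96
wash_bottle [0.533 0.532 0.003] 0.64
petri [0.637 0.282 0.09 ] 0.69
petri [ 0.374 -0.204 -0.004] 0.67
bung [ 0.461 -0.488 -0.001] 0.84
dryer [ 0.515  0.234 -0.002] 0.9
```

View pics/top0.png

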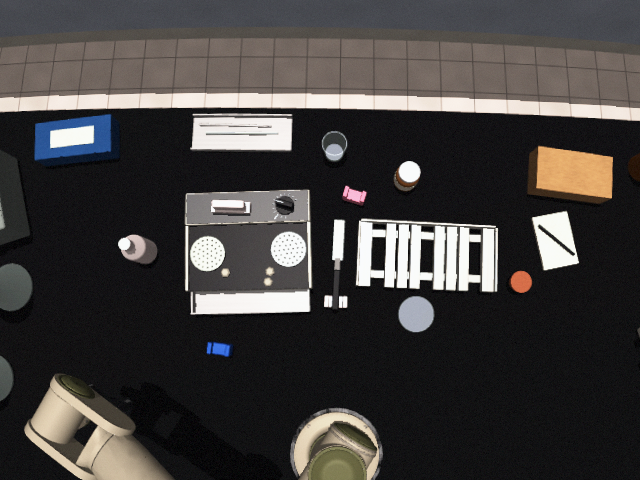

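View pics/side0.png

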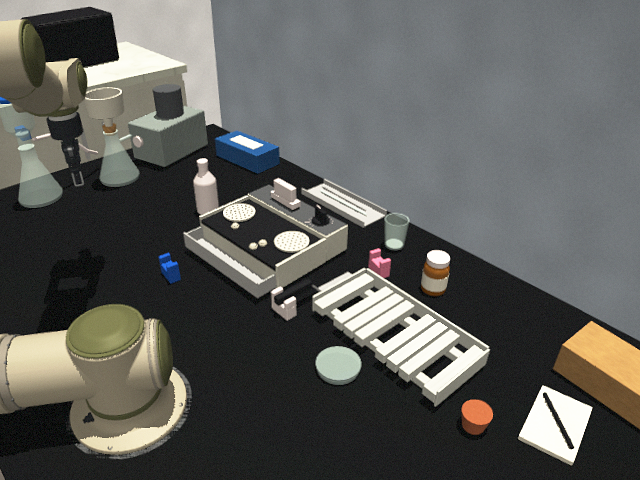

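Top view: plates at (207,253) and (288,249). Chips at (225,272), (270,271) and (268,282). Dial at (285,203), scraper at (231,205), spatula at (337,265).

There are three rest-shaped things: white (336,302), blue (218,349) and pink (355,195). The white one holds the spatula's handle and fits the description. I'll confirm it in an enlarged crop.

Run:
```python
from h import *
im=save("top","top1",(180,185,350,320),4.4)
R=[[.516,.234]]
for n in ["dryer","rack","spatula","scraper"]:
    c=spotter.cut_out(n,"top")
    if c:
        m=c[0]["pixels"].astype(np.uint8); k=max(cv2.findContours(m,0,2)[0],key=cv2.contourArea); print(n,cv2.minAreaRect(k))
for n in ["surface","dial_grip","rack","plate1","chip1","spatula","spatula_tip","spatula_end","notch","scraper","dryer","trough","petri"]:
    print(n,[(np.round(d["point"],3).tolist(),round(d["score"],2)) for d in spotter.mark_of(n,"side")])
```

```text
dryer ((248.06578063964844, 251.72314453125), (122.36227416992188, 127.62648010253906), 88.83085632324219)
rack ((427.2471618652344, 255.3151092529297), (142.21348571777344, 69.49955749511719), 2.4895529747009277)
spatula ((336.632080078125, 264.9622802734375), (10.294622421264648, 88.22100067138672), 2.4895527362823486)
scraper ((230.5, 206.5), (13.0, 39.0), 90.0)
surface [([0.514, 0.242, 0.077], 0.91)]
dial_grip [([0.821, 0.02, 0.0], 0.66), ([0.395, 0.008, 0.034], 0.55), ([0.65, 0.146, 0.124], 0.47), ([0.514, 0.243, 0.076], 0.35)]
rack [([0.524, -0.234, -0.002], 0.87), ([0.395, 0.008, 0.034], 0.48)]
plate1 [([0.518, 0.343, 0.077], 0.89), ([0.537, 0.136, 0.077], 0.88), ([0.406, 0.008, 0.001], 0.38), ([0.406, 0.012, 0.036], 0.35)]
chip1 [([0.477, 0.176, 0.078], 0.54), ([0.467, 0.296, 0.075], 0.54), ([0.456, 0.182, 0.073], 0.41), ([0.517, 0.339, 0.075], 0.35)]
spatula [([0.457, 0.006, 0.048], 0.72)]
spatula_tip []
spatula_end [([0.397, 0.008, 0.034], 0.65)]
notch [([0.275, 0.314, 0.036], 0.97), ([0.688, -0.038, 0.034], 0.84), ([0.375, -0.207, 0.001], 0.72), ([0.405, 0.009, 0.031], 0.67), ([0.742, -0.179, 0.0], 0.58)]
scraper [([0.636, 0.282, 0.092], 0.69), ([0.395, 0.009, 0.035], 0.17)]
dryer [([0.513, 0.232, -0.001], 0.85), ([0.533, 0.536, -0.002], 0.25)]
trough [([0.401, 0.234, 0.019], 0.85)]
petri [([0.375, -0.208, 0.001], 0.73)]
```

View pics/top1.png

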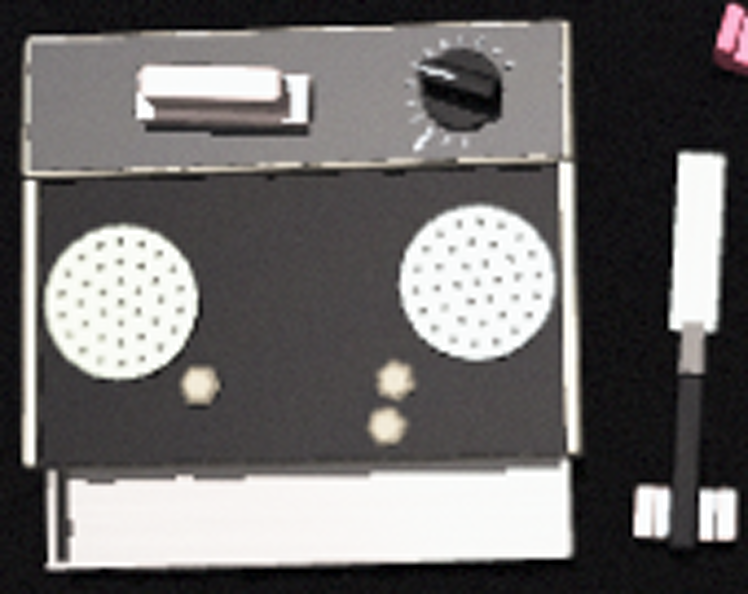

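The crop confirms the white rest at (685,513) carries the black handle; pink (735,35) and blue are decoys. The dial pointer points left and slightly back, and the broad tick is at (425,137). Next I'll fit the dryer, rack and spatula poses.

Run:
```python
from h import *
from scipy.optimize import least_squares
im=optics.get_image("top")
c=lambda u,v:[180+u/4.4-.4,185+v/4.4-.4]
obj=np.array([[.085,.163,.09],[.170,.163,.09],[.170,-.163,.09],[.085,-.163,.09],[-.085,.163,.085],[-.085,-.163,.085]])
px=np.array([c(24,175),c(28,36),c(570,21),c(575,158),c(24,467),c(580,454)])
def W(p,o):
    a=p[2];R=np.array([[np.cos(a),-np.sin(a),0],[np.sin(a),np.cos(a),0],[0,0,1]]);return o@R.T+[p[0],p[1],0]
f=lambda p:(proj(im,W(p,obj))-px).ravel()
r=least_squares(f,[.516,.234,0]);print("dryer",r.x,np.degrees(r.x[2]),np.abs(r.fun).max())
p=r.x; a=p[2]; Ri=np.array([[np.cos(a),np.sin(a)],[-np.sin(a),np.cos(a)]])
def D(u,v,z): w=back(im,c(u,v),z)[0]; return w[:3].round(4),(Ri@(w[:2]-p[:2])).round(4)
for n,u,v,z in [("plateR",477,282,.084),("plateL",122,301,.084),("chipL",199,384,.085),("chipM",395,380,.085),("chipN",387,426,.085),("scrTop",210,83,.155),("ptr1",422,63,.13),("ptr2",450,77,.13),("tip",702,153,.0025),("bladeL",672,330,.0025),("bladeR",716,330,.0025),("hend",682,547,.056),("hfront",690,375,.056),("restR",733,515,.054),("restL",638,512,.054),("dialc",461,88,.115)]:
    print(n,*D(u,v,z))
print("dialgrip pred",W(p,np.array([[.1275,-.1,.12]])))
k=max(cv2.findContours(spotter.cut_out("rack","top")[0]["pixels"].astype(np.uint8),0,2)[0],key=cv2.contourArea)
print("rack corners",cv2.boxPoints(cv2.minAreaRect(k)).round(1).tolist(), [back(im,q,.055)[0].round(4).tolist() for q in cv2.boxPoints(cv2.minAreaRect(k))])
save("top","rack1",(345,185,505,305),4.9)
```

```text
dryer [0.51331504 0.23346009 0.04383817] 2.5117419220087944 0.7585662110764133
plateR [0.5341 0.1301 0.084 ] [ 0.0162 -0.1042]
plateL [0.519  0.3386 0.084 ] [0.0103 0.1048]
chipL [0.4711 0.2908 0.085 ] [-0.0396  0.0591]
chipM [0.4758 0.1761 0.085 ] [-0.04   -0.0556]
chipN [0.449 0.18  0.085] [-0.0666 -0.0506]
scrTop [0.6356 0.2786 0.155 ] [0.1241 0.0397]
ptr1 [0.6541 0.1617 0.13  ] [ 0.1375 -0.0779]
ptr2 [0.6462 0.1453 0.13  ] [ 0.1289 -0.0939]
tip [ 0.6269 -0.0009  0.0025] [ 0.1032 -0.2392]
bladeL [0.5163 0.0157 0.0025] [-0.0066 -0.2177]
bladeR [ 0.5168 -0.0113  0.0025] [-0.0073 -0.2447]
hend [0.383  0.0077 0.056 ] [-0.1401 -0.2198]
hfront [0.4844 0.0048 0.056 ] [-0.039  -0.2272]
restR [ 0.4023 -0.022   0.054 ] [-0.1221 -0.2503]
restL [0.4031 0.034  0.054 ] [-0.1189 -0.1945]
dialc [0.6429 0.1402 0.115 ] [ 0.1254 -0.0989]
dialgrip pred [[0.64507496 0.13914374 0.12      ]]
rack corners [[354.70001220703125, 286.0], [357.79998779296875, 217.6999969482422], [499.8999938964844, 224.1999969482422], [496.79998779296875, 292.3999938964844]] [[0.4432, -0.0434, 0.055], [0.6231, -0.0493, 0.055], [0.6134, -0.4303, 0.055], [0.4313, -0.4183, 0.055]]
```

View pics/rack1.png

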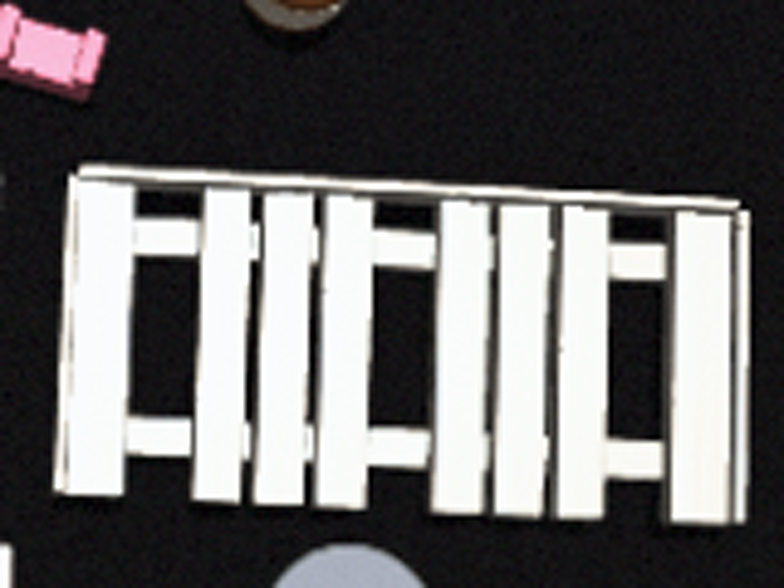

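```bash
cat >> h.py <<'E'
DP=np.array([.51331504,.23346009]);DA=.0438
def rot(a): return np.array([[np.cos(a),-np.sin(a)],[np.sin(a),np.cos(a)]])
def d2w(x,y): return rot(DA)@[x,y]+DP
def w2d(x,y): return rot(DA).T@(np.array([x,y])-DP)
def plan(*tg):
    "targets (x,y,z,yaw deg) -> tool shifts cm, turn"
    s=observe();R=np.array(s["tool_rot"]);p=np.array(s["position"]);yaw=np.degrees(np.arctan2(R[1,0],R[0,0]))
    for x,y,z,a in tg:
        d=R.T@(np.array([x,y,z])-p)*100; t=(yaw-a+180)%360-180
        print("shift",d.round(2),"turn",round(t,2))
E
python3 - <<'E'
from h import *
im=optics.get_image("top")
c=lambda u,v:[345+u/4.9-.4,185+v/4.9-.4]
for n,q in dict(Ltop=((135,200),(201,200)),Lbot=((126,480),(192,480)),Mtop=((375,215),(438,215)),Mbot=((367,490),(430,490)),Rtop=((609,225),(672,225)),Rbot=((604,500),(665,500)),frontL=((68,493),(125,495)),backL=((80,175),(135,180)),frontR=((668,522),(740,522))).items():
    w=back(im,[c(*q[0]),c(*q[1])],.045);print(n,w[:,:2].round(4).tolist(),w.mean(0)[:2].round(4))
plan((.645,.139,.231,68)); st()
E
```

```text
Ltop [[0.6049, -0.0881], [0.6056, -0.1239]] [ 0.6052 -0.106 ]
Lbot [[0.4534, -0.0846], [0.454, -0.1199]] [ 0.4537 -0.1023]
Mtop [[0.5991, -0.2187], [0.5998, -0.2533]] [ 0.5995 -0.236 ]
Mbot [[0.45, -0.2141], [0.4505, -0.2482]] [ 0.4502 -0.2311]
Rtop [[0.5962, -0.3477], [0.5969, -0.3829]] [ 0.5965 -0.3653]
Rbot [[0.4463, -0.3431], [0.4466, -0.3767]] [ 0.4465 -0.3599]
frontL [[0.4459, -0.0537], [0.4454, -0.0842]] [ 0.4457 -0.0689]
backL [[0.618, -0.0582], [0.6158, -0.088]] [ 0.6169 -0.0731]
frontR [[0.4348, -0.3782], [0.4352, -0.4182]] [ 0.435  -0.3982]
shift [-5.709e+01 -2.192e+01  3.000e-02] turn 94.08
t 2.1 pos [0.1692 0.5233 0.2313] rot [[-0.951, 0.308, 0.0], [0.308, 0.951, 0.0], [-0.0, 0.0, -1.0]] F [-0.2 -0.4  0.1] w 0.0855 gf 0.0
```

>>> move_arm(series="-5.5 -2.1 0 9 1;-11 -4.2 0 18 1;-16.5 -6.3 0 27 1;-22 -8.4 0 36 1;-27.5 -10.5 0 45 1;-33 -12.6 0 54 1;-38.5 -14.8 0 63 1;-44 -16.9 0 72 1", force=60)

```text
time_s: 3.1
position: [0.5372, 0.2256, 0.2314]
tool_rot: [[0.004, 1.0, 0.0], [1.0, -0.004, 0.0], [0.0, 0.0, -1.0]]
ft_force: [-0.6, 1.6, 0.0]
grip_width: 0.0856
gripper_force: 0.0
```

Run:
```python
from h import *
st();plan((.645,.139,.2,68),(.645,.139,.105,68))
```

```text
t 3.1 pos [0.5372 0.2256 0.2314] rot [[0.004, 1.0, 0.0], [1.0, -0.004, 0.0], [0.0, 0.0, -1.0]] F [-0.6  1.6  0. ] w 0.0856 gf 0.0
shift [-8.62 10.81  3.14] turn 21.77
shift [-8.62 10.81 12.64] turn 21.77
```

>>> move_arm(series="-3 3.6 0 7 1;-6 7.5 0 14 1;-8.6 10.8 1 21.8 1;-8.6 10.8 2 21.8 1;-8.6 10.8 2 21.8 1")

```text
time_s: 3.72
position: [0.6433, 0.1416, 0.2104]
tool_rot: [[0.369, 0.929, -0.002], [0.929, -0.369, 0.0], [-0.001, -0.002, -1.0]]
ft_force: [-0.3, 0.7, 0.8]
grip_width: 0.0855
gripper_force: 0.0
```

Run:
```python
from h import *
st();im=save("wrist","w1");print(proj(im,[[*d2w(.1275,-.1),.13]]));print([(np.round(d["point"],3).tolist(),round(d["score"],2)) for d in spotter.mark_of("dial_grip","wrist")])
```

```text
t 3.73 pos [0.6433 0.1416 0.2104] rot [[0.369, 0.929, -0.002], [0.929, -0.369, 0.0], [-0.001, -0.002, -1.0]] F [-0.3  0.7  0.8] w 0.0855 gf 0.0
[[328.52043623 243.81824585]]
[([0.648, 0.142, 0.123], 0.91)]
```

View pics/w1.png

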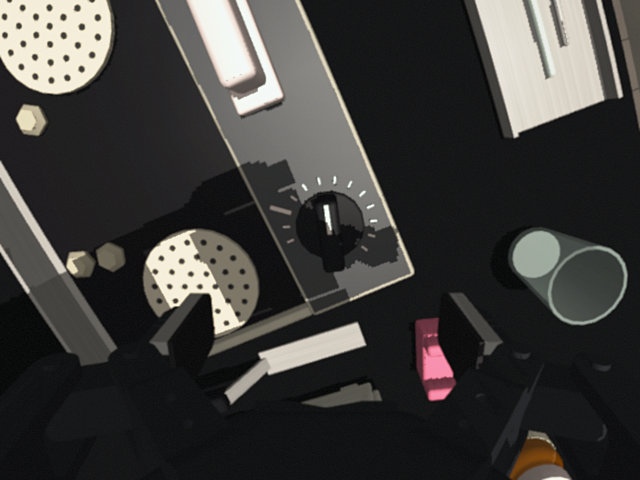

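Run:
```python
from h import *
im=optics.get_image("wrist")
a=back(im,[(325.5,205),(328.5,236),(326,194),(333,270)],.13)
for i,j in((0,1),(2,3)):
    v=a[i]-a[j];print("yaw",np.degrees(np.arctan2(v[1],v[0])), "mid",(a[i]+a[j])/2)
b=back(im,[(271,207),(291,213),(330,220)],.09);v=b[0]-b[1];print("tick dir",np.degrees(np.arctan2(v[1],v[0])))
c=d2w(.1275,-.1);v=b[:2].mean(0)[:2]-c;print("tick from centre",np.degrees(np.arctan2(v[1],v[0])),"expected",180-40.1+2.5)
for t in [(290,241),(293,225),(293,188),(306,186),(320,182),(334,181),(349,185),(361,193),(369,206),(373,219),(371,234)]:
    w=back(im,[t],.09)[0][:2]; v=w-c;print(t,round(np.degrees(np.arctan2(v[1],v[0])),1),round(np.hypot(*v),4))
plan((.646,.140,.105,68))
```

```text
yaw 73.93239912381179 mid [0.64972318 0.15318748 0.13      ]
yaw 73.73318354199819 mid [0.64835644 0.14540795 0.13      ]
tick dir 141.3049938744001
tick from centre 137.02682588240063 expected 142.4
(290, 241) 178.1 0.0291
(293, 225) 153.6 0.025
(293, 188) 108.9 0.0376
(306, 186) 95.5 0.0337
(320, 182) 78.1 0.0333
(334, 181) 61.4 0.0338
(349, 185) 43.1 0.034
(361, 193) 26.0 0.0341
(369, 206) 7.3 0.033
(373, 219) -10.0 0.0327
(371, 234) -29.8 0.0313
shift [-0.12  0.3  10.72] turn 0.38
```

Run:
```python
from h import *
from scipy.optimize import least_squares
im=optics.get_image("wrist")
w=back(im,[(306,186),(320,182),(334,181),(349,185),(361,193),(369,206),(373,219),(371,234)],.09)[:,:2]
print(least_squares(lambda p:np.hypot(*(w-p[:2]).T)-p[2],[.646,.14,.034]).x)
plan((.647,.142,.106,73.8))
```

```text
[0.64687068 0.14129801 0.03134799]
shift [ 0.11  0.31 10.63] turn -5.43
```

>>> move_arm(series="0.1 0.3 4 -5.4 1;0.1 0.3 8 -5.4 1;0.1 0.3 10.6 -5.4 1;0.1 0.3 10.6 -5.4 1;0.1 0.3 10.6 -5.4 -1;0.1 0.3 10.6 -5.4 -1;0.1 0.3 10.6 -5.4 -1;0.1 0.3 10.6 -5.4 -1", force=50)

```text
time_s: 4.92
position: [0.6465, 0.1415, 0.1059]
tool_rot: [[0.281, 0.96, -0.001], [0.96, -0.281, 0.001], [0.0, -0.002, -1.0]]
ft_force: [-16.5, 4.8, 26.2]
grip_width: 0.013
gripper_force: 53.4
```

>>> move_arm(series="0 0 0 0 -1;0 0 0 0 -1;0 0 0 0 -1")

```text
time_s: 5.3
position: [0.6464, 0.1415, 0.1061]
tool_rot: [[0.281, 0.96, -0.001], [0.96, -0.281, 0.0], [0.0, -0.001, -1.0]]
ft_force: [-5.3, 0.3, 6.4]
grip_width: 0.0127
gripper_force: 49.8
```

>>> move_arm(series="0 0 0 -9 -1;0 0 0 -18 -1;0 0 0 -27 -1;0 0 0 -36 -1;0 0 0 -45 -1;0 0 0 -54 -1;0 0 0 -62 -1;0 0 0 -68.6 -1")

```text
time_s: 6.3
position: [0.6486, 0.1423, 0.1061]
tool_rot: [[-0.794, 0.608, 0.005], [0.608, 0.794, 0.002], [-0.002, 0.005, -1.0]]
ft_force: [5.9, 6.2, -0.4]
grip_width: 0.0131
gripper_force: 49.0
```

>>> move_arm(series="0 0 0 0 -1;0 0 0 0 -1;0 0 0 0 0.3;0 0 0 0 1;0 0 0 0 1;0 0 -4 0 1;0 0 -8 0 1;0 0 -8 0 1")

```text
time_s: 7.3
position: [0.6483, 0.141, 0.1889]
tool_rot: [[-0.791, 0.612, 0.007], [0.612, 0.791, 0.0], [-0.005, 0.004, -1.0]]
ft_force: [-0.0, 0.2, 0.5]
grip_width: 0.0854
gripper_force: 0.0
```

Run:
```python
from h import *
st();im=save("wrist","w2",(170,100,490,340),2.5)
```

```text
t 7.3 pos [0.6483 0.141  0.1889] rot [[-0.791, 0.612, 0.007], [0.612, 0.791, 0.0], [-0.005, 0.004, -1.0]] F [-0.   0.2  0.5] w 0.0854 gf 0.0
```

View pics/w2.png

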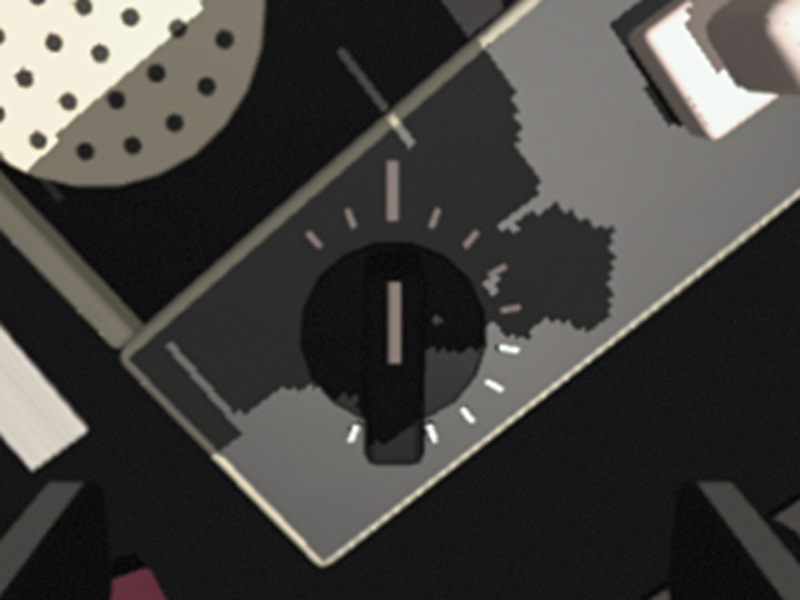

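The pointer (395,320) lines up with the broad long tick (393,190), so the dial is at standby. Next is the spatula.

```bash
sed -i 's/^DP=.*/DP=np.array([.5150,.2355]);DA=.0438/' h.py
python3 - <<'E'
from h import *
plan((.458,.0065,.189,178.3))
E
```

```text
shift [  6.75 -22.23  -0.3 ] turn -36.03
```

>>> move_arm(series="1.1 -3.7 0 -6 1;2.3 -7.4 0 -12 1;3.4 -11.1 0 -18 1;4.5 -14.8 0 -24 1;5.6 -18.5 0 -30 1;6.7 -22.2 0 -36 1;6.7 -22.2 0 -36 1;6.7 -22.2 0 -36 1")

```text
time_s: 8.35
position: [0.4585, 0.0065, 0.1849]
tool_rot: [[-1.0, 0.031, -0.001], [0.031, 1.0, 0.0], [0.001, 0.0, -1.0]]
ft_force: [0.3, 0.8, -0.6]
grip_width: 0.0853
gripper_force: 0.0
```

Run:
```python
from h import *
st();im=save("wrist","w3")
for n in ["spatula","spatula_tip","spatula_end","notch"]:
  print(n,[(np.round(d["point"],3).tolist(),round(d["score"],2)) for d in spotter.mark_of(n,"wrist")])
print(proj(im,[[.458,.0065,.056],[.384,.009,.056],[.627,0,0.0025]]))
```

```text
t 8.35 pos [0.4585 0.0065 0.1849] rot [[-1.0, 0.031, -0.001], [0.031, 1.0, 0.0], [0.001, 0.0, -1.0]] F [ 0.3  0.8 -0.6] w 0.0853 gf 0.0
spatula [([0.461, 0.011, 0.047], 0.89), ([0.405, 0.231, 0.02], 0.54)]
spatula_tip [([0.627, 0.0, 0.001], 0.64)]
spatula_end [([0.399, 0.011, 0.032], 0.8), ([0.535, 0.136, 0.075], 0.28)]
notch [([0.403, 0.006, 0.035], 0.81), ([0.402, 0.229, 0.02], 0.28), ([0.403, 0.01, 0.001], 0.2)]
[[327.84220429 224.12675926]
 [328.48288651 119.24538169]
 [325.66924608 376.2962979 ]]
```

View pics/w3.png

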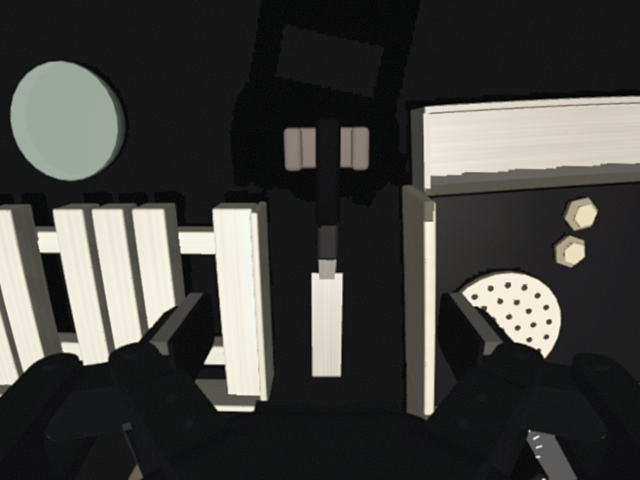

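>>> move_arm(series="0 0 0 0 0.1;0 0 4 0 0.1;0 0 8 0 0.1;0 0 12 0 0.1;0 0 15 0 0.1;0 0 15.9 0 0.1;0 0 15.9 0 0.1;0 0 15.9 0 0.1", force=110)

```text
time_s: 9.6
position: [0.459, 0.0063, 0.0273]
tool_rot: [[-1.0, 0.03, 0.002], [0.03, 1.0, -0.001], [-0.002, -0.0, -1.0]]
ft_force: [-0.3, -0.2, -0.1]
grip_width: 0.0469
gripper_force: 0.0
```

>>> move_arm(series="0 0 0 0 -1;0 0 0 0 -1;0 0 0 0 -1;0 0 0 0 -1;0 0 0 0 -1;0 0 0 0 -1", force=110)

```text
time_s: 10.35
position: [0.4586, 0.0064, 0.0272]
tool_rot: [[-1.0, 0.03, 0.001], [0.03, 1.0, -0.0], [-0.001, -0.0, -1.0]]
ft_force: [-2.0, 0.7, 8.0]
grip_width: 0.0165
gripper_force: 107.9
```

>>> move_arm(series="0 0 -1 0 -1;0 0 -3 0 -1;0 0 -6 0 -1;0 0 -10 0 -1;0 0 -14 0 -1;0 0 -14 0 -1")

```text
time_s: 11.1
position: [0.4593, 0.0063, 0.1691]
tool_rot: [[-1.0, 0.03, 0.006], [0.03, 1.0, -0.001], [-0.006, -0.001, -1.0]]
ft_force: [-1.0, 0.4, -2.2]
grip_width: 0.0161
gripper_force: 107.4
```

Run:
```python
from h import *
st();im=save("side","s2",(200,150,440,330),3.3)
for c in("side","top","wrist"):
  for n in ["spatula","spatula_tip","spatula_end"]+["plate1"]*(c!="side"):
    print(c,n,[(np.round(d["point"],3).tolist(),round(d["score"],2)) for d in spotter.mark_of(n,c)])
```

```text
t 11.1 pos [0.4593 0.0063 0.1691] rot [[-1.0, 0.03, 0.006], [0.03, 1.0, -0.001], [-0.006, -0.001, -1.0]] F [-1.   0.4 -2.2] w 0.0161 gf 107.4
side spatula [([0.513, 0.236, -0.002], 0.69), ([0.457, 0.007, 0.19], 0.66), ([0.517, 0.34, 0.076], 0.65)]
side spatula_tip [([0.628, 0.002, 0.143], 0.77), ([0.396, 0.005, 0.175], 0.47)]
side spatula_end [([0.396, 0.008, 0.173], 0.96), ([0.469, 0.29, 0.075], 0.39)]
top spatula [([0.456, 0.008, 0.045], 0.89), ([0.516, 0.235, -0.005], 0.43)]
top spatula_tip [([0.626, 0.003, 0.005], 0.69)]
top spatula_end [([0.402, 0.012, 0.03], 0.57)]
top plate1 [([0.54, 0.132, 0.076], 0.98), ([0.518, 0.342, 0.071], 0.91)]
wrist spatula [([0.461, 0.011, 0.047], 0.89), ([0.405, 0.231, 0.02], 0.54)]
wrist spatula_tip [([0.627, 0.0, 0.001], 0.64)]
wrist spatula_end [([0.399, 0.011, 0.032], 0.8), ([0.535, 0.136, 0.075], 0.28)]
wrist plate1 [([0.536, 0.135, 0.077], 0.69)]
```

View pics/s2.png

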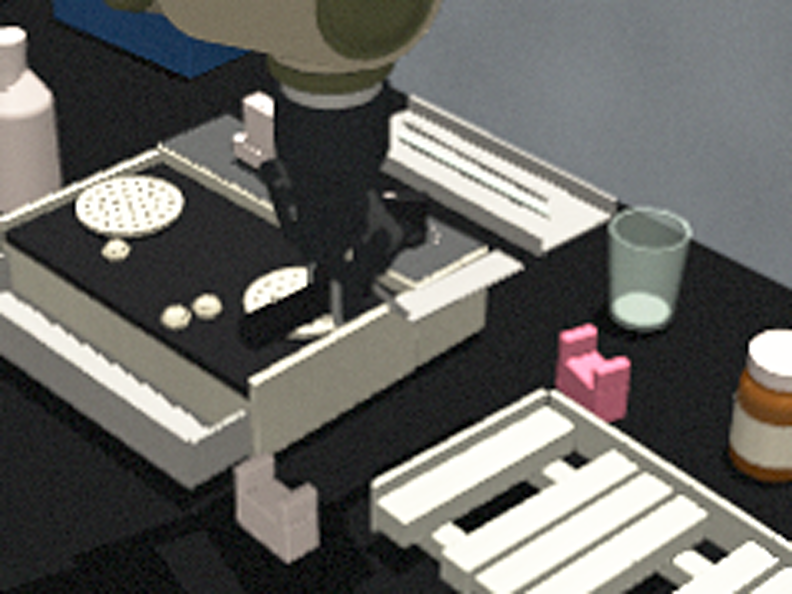

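Run:
```python
from h import *
for x,z in((-.235,.169),(-.235,.108)):
    w=d2w(x,-.104);plan((*w,z,182.5))
w=d2w(-.235,-.104);print(w)
```

```text
shift [17.69 10.96 -0.28] turn -4.22
shift [17.69 10.96  5.82] turn -4.22
[0.28477912 0.12131003]
```

>>> move_arm(series="2 1.2 0 -0.5 -1;5 3.1 0 -1.2 -1;8.5 5.3 0 -2 -1;12 7.4 0 -2.8 -1;15 9.3 0 -3.6 -1;17 10.5 0 -4.2 -1;17.7 11 0 -4.2 -1;17.7 11 0 -4.2 -1")

```text
time_s: 12.7
position: [0.2851, 0.1218, 0.1665]
tool_rot: [[-0.999, -0.044, 0.001], [-0.044, 0.999, -0.0], [-0.001, -0.0, -1.0]]
ft_force: [0.6, 0.2, -1.1]
grip_width: 0.0165
gripper_force: 107.4
```

>>> move_arm(series="0 0 2 0 -1;0 0 4 0 -1;0 0 5.6 0 -1;0 0 5.6 0 -1;0 0 5.6 0 -1")

```text
time_s: 13.32
position: [0.2855, 0.1215, 0.1108]
tool_rot: [[-0.999, -0.043, 0.001], [-0.043, 0.999, -0.0], [-0.001, -0.0, -1.0]]
ft_force: [0.7, 0.3, -1.1]
grip_width: 0.0163
gripper_force: 107.4
```

Run:
```python
from h import *
s=st();im=save("top","t3",(180,185,350,400),2.7)
print("tcp dryer",w2d(*s["position"][:2]))
for c in("top","side"):
  if c=="side": optics.get_image(c)
  for n in ["spatula_tip","plate1","chip1"]:
    print(c,n,[(np.round(d["point"],3).tolist(),w2d(*d["point"][:2]).round(3).tolist(),round(d["score"],2)) for d in spotter.mark_of(n,c)])
```

```text
t 13.32 pos [0.2855 0.1215 0.1108] rot [[-0.999, -0.043, 0.001], [-0.043, 0.999, -0.0], [-0.001, -0.0, -1.0]] F [ 0.7  0.3 -1.1] w 0.0163 gf 107.4
tcp dryer [-0.23424956 -0.10382326]
top spatula_tip [([0.452, 0.127, 0.09], [-0.068, -0.106], 0.83)]
top plate1 [([0.521, 0.342, 0.075], [0.01, 0.106], 0.67), ([0.539, 0.136, 0.075], [0.02, -0.1], 0.59)]
top chip1 [([0.468, 0.295, 0.074], [-0.044, 0.061], 0.62), ([0.476, 0.174, 0.077], [-0.041, -0.059], 0.59), ([0.445, 0.186, 0.073], [-0.072, -0.047], 0.43)]
side spatula_tip [([0.455, 0.123, 0.082], [-0.065, -0.11], 0.85)]
side plate1 [([0.518, 0.341, 0.076], [0.007, 0.105], 0.8), ([0.536, 0.136, 0.076], [0.017, -0.1], 0.7)]
side chip1 [([0.475, 0.178, 0.076], [-0.042, -0.056], 0.62), ([0.469, 0.29, 0.075], [-0.044, 0.057], 0.52), ([0.45, 0.177, 0.072], [-0.067, -0.056], 0.42), ([0.222, 0.117, 0.115], [-0.298, -0.106], 0.35)]
```

View pics/t3.png

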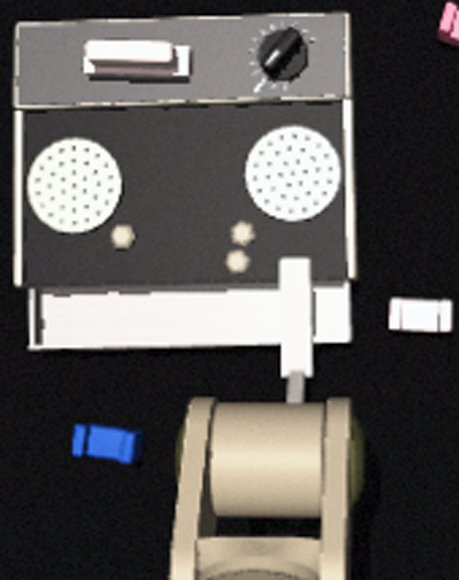

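>>> move_arm(series="0 -0.1 0.5 0 -1;0 -0.1 0.7 0 -1;0 -0.1 0.7 0 -1")

```text
time_s: 14.1
position: [0.2846, 0.1207, 0.1031]
tool_rot: [[-0.999, -0.043, -0.001], [-0.043, 0.999, -0.0], [0.001, 0.0, -1.0]]
ft_force: [0.8, -0.2, -1.5]
grip_width: 0.016
gripper_force: 107.4
```

>>> move_arm(series="0 0 0.1 0 -1;0 0 0.15 0 -1;0 0 0.15 0 -1")

```text
time_s: 14.48
position: [0.2848, 0.1207, 0.1019]
tool_rot: [[-0.999, -0.043, 0.0], [-0.043, 0.999, 0.0], [-0.0, -0.0, -1.0]]
ft_force: [-0.4, 0.7, -0.8]
grip_width: 0.0163
gripper_force: 107.5
```

>>> move_arm(series="0 0 0.1 0 -1;0 0 0.1 0 -1;0 0 0.1 0 -1")

```text
time_s: 14.85
position: [0.2848, 0.1207, 0.1009]
tool_rot: [[-0.999, -0.043, 0.0], [-0.043, 0.999, 0.0], [-0.0, 0.0, -1.0]]
ft_force: [-2.4, -0.7, 2.9]
grip_width: 0.0161
gripper_force: 107.8
```

>>> move_arm(series="-1 0 0 0 -1;-2 0 0 0 -1;-3 0 0 0 -1;-4 0 0 0 -1;-5 0 0 0 -1;-6 0 0 0 -1;-7 0 0 0 -1;-8 0 0 0 -1")

```text
time_s: 15.85
position: [0.3635, 0.1243, 0.1011]
tool_rot: [[-0.999, -0.044, -0.004], [-0.044, 0.999, -0.0], [0.004, 0.0, -1.0]]
ft_force: [-17.2, 0.6, 23.9]
grip_width: 0.0163
gripper_force: 110.6
```

Run:
```python
from h import *
s=st();im=save("top","t4",(180,185,350,330),4)
print("tcp dryer",w2d(*s["position"][:2]))
optics.get_image("side")
for c in("top","side"):
  for n in ["plate1"]:
    print(c,n,[(np.round(d["point"],3).tolist(),w2d(*d["point"][:2]).round(3).tolist(),round(d["score"],2)) for d in spotter.mark_of(n,c)])
```

```text
t 15.85 pos [0.3635 0.1243 0.1011] rot [[-0.999, -0.044, -0.004], [-0.044, 0.999, -0.0], [0.004, 0.0, -1.0]] F [-17.2   0.6  23.9] w 0.0163 gf 110.6
tcp dryer [-0.15617422 -0.10445024]
top plate1 [([0.564, 0.135, 0.076], [0.044, -0.103], 0.95), ([0.519, 0.343, 0.072], [0.008, 0.107], 0.74), ([0.64, 0.282, 0.092], [0.126, 0.041], 0.51), ([0.306, 0.123, 0.104], [-0.213, -0.103], 0.34), ([0.401, 0.232, 0.02], [-0.114, 0.002], 0.26)]
side plate1 [([0.562, 0.139, 0.08], [0.043, -0.098], 0.89), ([0.516, 0.34, 0.075], [0.006, 0.104], 0.4)]
```

View pics/t4.png

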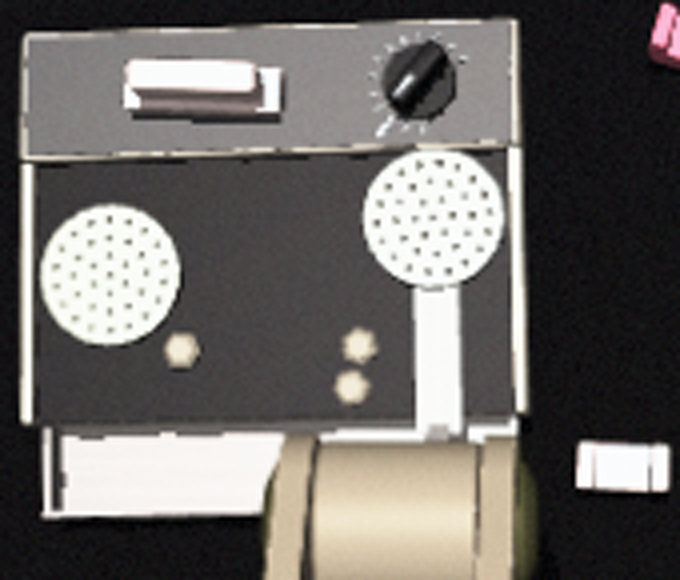

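>>> move_arm(series="0 0 -0.1 0 -1;-1 0 -0.1 0 -1;-2 0 -0.1 0 -1;-3 0 -0.1 0 -1;-3 0 -0.1 0 -1")

```text
time_s: 16.68
position: [0.3949, 0.1256, 0.102]
tool_rot: [[-0.999, -0.043, -0.001], [-0.043, 0.999, -0.0], [0.001, 0.0, -1.0]]
ft_force: [-6.7, 0.3, 9.8]
grip_width: 0.0167
gripper_force: 109.3
```

>>> move_arm(series="-1 0 0 0 -1;-2 0 0 0 -1;-2.8 0 0 0 -1;-3.4 0 0 0 -1;-3.4 0 0 0 -1")

```text
time_s: 17.3
position: [0.4283, 0.127, 0.102]
tool_rot: [[-0.999, -0.044, -0.002], [-0.044, 0.999, -0.0], [0.002, 0.0, -1.0]]
ft_force: [-8.2, -0.7, 11.8]
grip_width: 0.0164
gripper_force: 109.4
```

Run:
```python
from h import *
s=st()
optics.get_image("side");optics.get_image("top")
print("tcp dryer",w2d(*s["position"][:2]))
for c in("top","side"):
  for n in ["plate1","spatula_tip","spatula","spatula_end"]:
    print(c,n,[(np.round(d["point"],3).tolist(),w2d(*d["point"][:2]).round(3).tolist(),round(d["score"],2)) for d in spotter.mark_of(n,c)[:2]])
```

```text
t 17.3 pos [0.4283 0.127  0.102 ] rot [[-0.999, -0.044, -0.002], [-0.044, 0.999, -0.0], [0.002, 0.0, -1.0]] F [-8.2 -0.7 11.8] w 0.0164 gf 109.4
tcp dryer [-0.09131916 -0.10455673]
top plate1 [([0.523, 0.34, 0.075], [0.012, 0.104], 0.9), ([0.566, 0.132, 0.078], [0.047, -0.106], 0.6)]
top spatula_tip [([0.517, 0.235, 0.075], [0.002, -0.001], 0.18)]
top spatula []
top spatula_end [([0.365, 0.125, 0.108], [-0.155, -0.104], 0.48)]
side plate1 [([0.563, 0.138, 0.082], [0.043, -0.099], 0.88), ([0.518, 0.343, 0.079], [0.008, 0.107], 0.78)]
side spatula_tip [([0.464, -0.489, -0.006], [-0.083, -0.721], 0.38), ([0.47, 0.292, 0.074], [-0.043, 0.059], 0.19)]
side spatula []
side spatula_end [([0.365, 0.125, 0.108], [-0.155, -0.104], 0.6), ([0.525, -0.232, -0.003], [-0.01, -0.468], 0.23)]
```

>>> move_arm(series="0 0 -0.2 0 -1;0 0 -0.5 0 -1;0 0 -0.9 0 -1;0 0 -1.4 0 -1;0.1 0 -2 0 -1;0.3 0 -2.6 0 -1;0.5 0 -3 0 -1;0.5 0 -3 0 -1")

```text
time_s: 18.8
position: [0.4236, 0.1267, 0.1321]
tool_rot: [[-0.999, -0.043, 0.001], [-0.043, 0.999, 0.0], [-0.001, -0.0, -1.0]]
ft_force: [0.5, 0.5, -2.9]
grip_width: 0.0163
gripper_force: 107.3
```

Run:
```python
from h import *
s=st()
save("side","s4",(200,150,400,300),4)
print("tcp dryer",w2d(*s["position"][:2]))
optics.get_image("top")
for c in("top","side"):
  for n in ["plate1"]:
    print(c,n,[(np.round(d["point"],3).tolist(),w2d(*d["point"][:2]).round(3).tolist(),round(d["score"],2)) for d in spotter.mark_of(n,c)[:3]])
```

```text
t 18.8 pos [0.4236 0.1267 0.1321] rot [[-0.999, -0.043, 0.001], [-0.043, 0.999, 0.0], [-0.001, -0.0, -1.0]] F [ 0.5  0.5 -2.9] w 0.0163 gf 107.3
tcp dryer [-0.09611865 -0.10464366]
top plate1 [([0.522, 0.342, 0.073], [0.011, 0.106], 0.9), ([0.56, 0.133, 0.104], [0.041, -0.105], 0.68), ([0.407, 0.01, 0.0], [-0.117, -0.221], 0.5)]
side plate1 [([0.556, 0.134, 0.108], [0.037, -0.103], 0.85), ([0.534, 0.536, -0.002], [0.033, 0.299], 0.66), ([0.517, 0.34, 0.078], [0.007, 0.104], 0.62)]
```

View pics/s4.png

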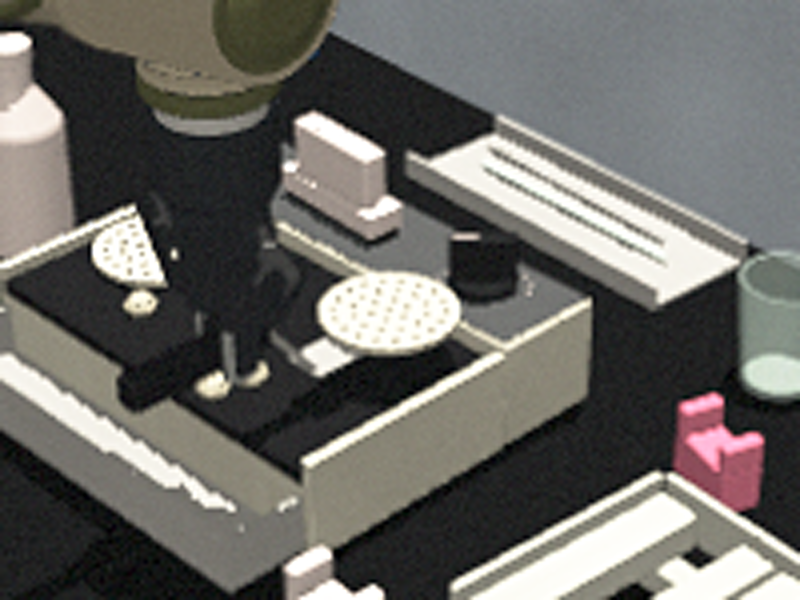

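>>> move_arm(series="0.2 0 -0.5 0 -1;0.5 0 -1.3 0 -1;1 0 -2.3 0 -1;1.5 0 -3.5 0 -1;2 0 -4.7 0 -1;2.3 0 -5.7 0 -1;2.5 0 -6.3 0 -1;2.5 0 -6.5 0 -1")

```text
time_s: 20.0
position: [0.3986, 0.1256, 0.1971]
tool_rot: [[-0.999, -0.043, 0.0], [-0.043, 0.999, -0.0], [-0.0, -0.0, -1.0]]
ft_force: [0.5, 0.6, -2.3]
grip_width: 0.0164
gripper_force: 107.3
```

>>> move_arm(series="0 -0.5 0 0 -1;0 -1.5 0 0 -1;0 -3 0 0.4 -1;0 -5 0 0.8 -1;0 -7.2 0 1.3 -1;0 -9.6 0 1.8 -1;0 -12 0 2.3 -1;0 -14.4 0 2.8 -1")

```text
time_s: 21.0
position: [0.4047, -0.0196, 0.1966]
tool_rot: [[-1.0, 0.006, -0.001], [0.006, 1.0, -0.0], [0.001, -0.0, -1.0]]
ft_force: [0.5, 0.6, -2.3]
grip_width: 0.0167
gripper_force: 107.4
```

Run:
```python
from h import *
s=st()
optics.get_image("top");print([(np.round(d["point"],3).tolist(),round(d["score"],2)) for d in spotter.mark_of("plate1","top")[:3]])
plan((.413,-.2305,.198,178.2))
```

```text
t 21.0 pos [ 0.4047 -0.0196  0.1966] rot [[-1.0, 0.006, -0.001], [0.006, 1.0, -0.0], [0.001, -0.0, -1.0]] F [ 0.5  0.6 -2.3] w 0.0167 gf 107.4
[([0.542, -0.021, 0.172], 0.93), ([0.519, 0.342, 0.075], 0.88)]
shift [ -0.98 -21.    -0.13] turn 1.31
```

>>> move_arm(series="0 -0.6 0 0 -1;-0.1 -2 0 0.2 -1;-0.3 -4.4 0 0.5 -1;-0.4 -7.2 0 0.7 -1;-0.6 -10.2 0 0.9 -1;-0.8 -13.2 0 1.1 -1;-0.9 -16 0 1.3 -1;-1 -18.4 0 1.3 -1")

```text
time_s: 22.1
position: [0.4137, -0.2037, 0.1967]
tool_rot: [[-1.0, 0.028, -0.0], [0.028, 1.0, -0.0], [0.0, -0.0, -1.0]]
ft_force: [0.9, 0.3, -2.2]
grip_width: 0.0165
gripper_force: 107.6
```

>>> move_arm(series="0 -1.6 0 0 -1;0 -2.3 0 0 -1;0 -2.6 0 0 -1;0 -2.6 0 0 -1;0 -2.6 2 0 -1;0 -2.6 4 0 -1;0 -2.6 5.5 0 -1;0 -2.6 5.5 0 -1")

```text
time_s: 23.1
position: [0.4128, -0.2275, 0.1413]
tool_rot: [[-1.0, 0.028, -0.001], [0.028, 1.0, 0.001], [0.001, 0.001, -1.0]]
ft_force: [0.8, -0.6, -2.7]
grip_width: 0.0165
gripper_force: 107.6
```

Run:
```python
from h import *
s=st()
im=save("wrist","w5")
print("pred gap mid edges on front",proj(im,[[.45,-.2315,.045],[.45,-.2500,.045],[.45,-.2130,.045]]).round(1))
print("blade pred", proj(im,[[s["position"][0]+.06,s["position"][1]-.002,s["position"][2]-.025]]))
optics.get_image("top");print([(np.round(d["point"],3).tolist(),round(d["score"],2)) for d in spotter.mark_of("plate1","top")[:3]])
```

```text
t 23.1 pos [ 0.4128 -0.2275  0.1413] rot [[-1.0, 0.028, -0.001], [0.028, 1.0, 0.001], [0.001, 0.001, -1.0]] F [ 0.8 -0.6 -2.7] w 0.0165 gf 107.6
pred gap mid edges on front [[323.4 290. ]
 [296.1 290.6]
 [350.7 289.3]]
blade pred [[328.02644782 385.95928719]]
[([0.554, -0.236, 0.114], 0.97), ([0.52, 0.341, 0.073], 0.7), ([0.516, 0.235, -0.003], 0.36)]
```

View pics/w5.png

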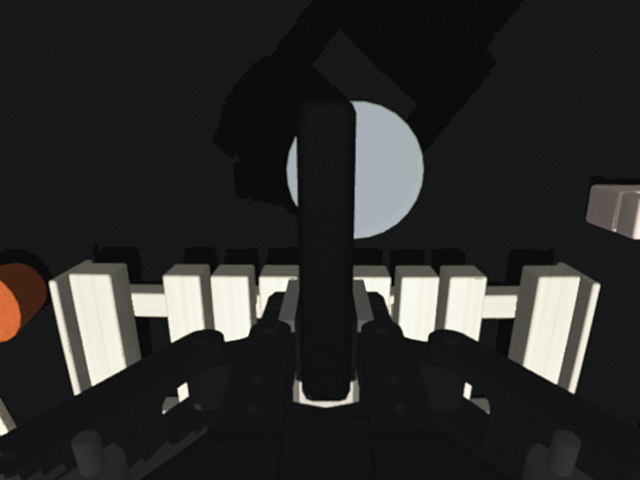

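>>> move_arm(series="0.2 -0.1 0.6 0 -1;0.5 -0.15 1.8 0 -1;0.5 -0.15 3.2 0 -1;0.5 -0.15 4.6 0 -1;0.5 -0.15 5.6 0 -1;0.5 -0.15 6.2 0 -1;0.5 -0.15 6.6 0 -1;0.5 -0.15 6.6 0 -1")

```text
time_s: 24.25
position: [0.4081, -0.2296, 0.0758]
tool_rot: [[-1.0, 0.028, -0.0], [0.028, 1.0, 0.0], [0.0, 0.0, -1.0]]
ft_force: [0.4, 0.4, -2.0]
grip_width: 0.0164
gripper_force: 107.6
```

>>> move_arm(series="0 0 0.2 0 -1;0 0 0.5 0 -1;0 0 0.8 0 -1;0 0 1.2 0 -1;0 0 1.6 0 -1;0 0 2 0 -1;0 0 2 0 -1")

```text
time_s: 25.12
position: [0.408, -0.2295, 0.0555]
tool_rot: [[-1.0, 0.028, -0.0], [0.028, 1.0, 0.0], [0.0, 0.0, -1.0]]
ft_force: [0.6, -0.2, -1.4]
grip_width: 0.0163
gripper_force: 107.8
```

Run:
```python
from h import *
s=st()
optics.get_image("side");optics.get_image("top")
for c in ("top","side"):print([(np.round(d["point"],3).tolist(),round(d["score"],2)) for d in spotter.mark_of("plate1",c)[:3]])
```

```text
t 25.12 pos [ 0.408  -0.2295  0.0555] rot [[-1.0, 0.028, -0.0], [0.028, 1.0, 0.0], [0.0, 0.0, -1.0]] F [ 0.6 -0.2 -1.4] w 0.0163 gf 107.8
[([0.518, 0.341, 0.071], 0.98), ([0.543, -0.236, 0.042], 0.67)]
[([0.517, 0.341, 0.079], 0.75), ([0.54, -0.231, 0.049], 0.73)]
```

>>> move_arm(series="0.5 0 0 0 -1;1.5 0 0 0 -1;3 0 0 0 -1;5 0 0 0 -1;7 0 0 0 -1;9 0 0 0 -1;10.5 0 0 0 -1;10.5 0 0 0 -1")

```text
time_s: 26.32
position: [0.3023, -0.2266, 0.0559]
tool_rot: [[-1.0, 0.03, -0.0], [0.03, 1.0, 0.0], [0.0, 0.0, -1.0]]
ft_force: [0.5, -0.9, -1.4]
grip_width: 0.0159
gripper_force: 107.8
```

Run:
```python
from h import *
s=st()
optics.get_image("side");im=optics.get_image("top")
for c in ("top","side"):
  for n in ("plate1","chip1"): print(n,[(np.round(d["point"],3).tolist(),w2d(*d["point"][:2]).round(3).tolist(),round(d["score"],2)) for d in spotter.mark_of(n,c)[:4]])
m=spotter.cut_out("plate1","top")
for q in m[:3]:
  k=max(cv2.findContours(q["pixels"].astype(np.uint8),0,2)[0],key=cv2.contourArea); e=cv2.fitEllipse(k);print(e,q["score"],w2d(*back(im,[e[0]],.082)[0][:2]+[.002,.002]),back(im,[e[0]],.052)[0])
w=d2w(-.240,.105);print(w);plan((*w,.17,182.5))
```

```text
t 26.32 pos [ 0.3023 -0.2266  0.0559] rot [[-1.0, 0.03, -0.0], [0.03, 1.0, 0.0], [0.0, 0.0, -1.0]] F [ 0.5 -0.9 -1.4] w 0.0159 gf 107.8
plate1 [([0.517, 0.342, 0.075], [0.007, 0.107], 0.9)]
chip1 [([0.448, 0.183, 0.074], [-0.069, -0.05], 0.6), ([0.48, 0.175, 0.075], [-0.038, -0.059], 0.52), ([0.471, 0.293, 0.075], [-0.041, 0.059], 0.4)]
plate1 [([0.539, -0.229, 0.047], [0.004, -0.465], 0.63), ([0.515, 0.342, 0.078], [0.005, 0.107], 0.6)]
chip1 [([0.517, 0.341, 0.076], [0.007, 0.106], 0.71), ([0.471, 0.293, 0.076], [-0.042, 0.059], 0.51)]
((428.4767761230469, 250.9997100830078), (31.96831703186035, 33.71947479248047), 130.595458984375) 0.94 [ 0.00140918 -0.46560148] [ 0.5383743  -0.23686969  0.052     ]
((207.4894561767578, 253.32846069335938), (32.055458068847656, 34.194732666015625), 24.796897888183594) 0.94 [0.00996045 0.1047966 ] [0.52159652 0.34534159 0.052     ]
[0.27063265 0.32989066]
shift [  4.82  55.54 -11.43] turn -4.09
```

>>> move_arm(series="0 0 -3 0 -1;0 0 -7 0 -1;0 0 -11.4 0 -1;-2.5 4 -11.4 0 -1;-5 9 -11.4 0 -1;-6 14.5 -11.4 -1 -1;-6 20 -11.4 -2 -1;-6 26 -11.4 -3 -1")

```text
time_s: 27.68
position: [0.3704, 0.0334, 0.1698]
tool_rot: [[-1.0, -0.024, 0.0], [-0.024, 1.0, -0.0], [-0.0, -0.0, -1.0]]
ft_force: [0.9, -0.4, -2.0]
grip_width: 0.0161
gripper_force: 108.0
```

>>> move_arm(series="0.5 6 0 0 -1;1.5 12 0 -1 -1;4 17 0 -1 -1;6 22 0 -1 -1;8 26 0 -1 -1;9.5 28 0 -1 -1;9.5 28.5 0 -1 -1;9.5 28.5 0 -1 -1")

```text
time_s: 28.68
position: [0.269, 0.3141, 0.1697]
tool_rot: [[-0.999, -0.042, 0.0], [-0.042, 0.999, -0.0], [-0.0, -0.0, -1.0]]
ft_force: [-0.5, -0.5, -2.1]
grip_width: 0.0164
gripper_force: 108.1
```

Run:
```python
from h import *
s=st()
im=optics.get_image("top")
for n in ("spatula_tip","plate1"): print(n,[(np.round(d["point"],3).tolist(),w2d(*d["point"][:2]).round(3).tolist(),round(d["score"],2)) for d in spotter.mark_of(n,"top")[:4]])
for q in spotter.cut_out("plate1","top")[:3]:
  k=max(cv2.findContours(q["pixels"].astype(np.uint8),0,2)[0],key=cv2.contourArea); e=cv2.fitEllipse(k);print(e,q["score"],w2d(*back(im,[e[0]],.082)[0][:2]+[.002,.002]))
plan((*d2w(-.236,.105),.111,182.5),(*d2w(-.236,.105),.101,182.5))
```

```text
t 28.68 pos [0.269  0.3141 0.1697] rot [[-0.999, -0.042, 0.0], [-0.042, 0.999, -0.0], [-0.0, -0.0, -1.0]] F [-0.5 -0.5 -2.1] w 0.0164 gf 108.1
spatula_tip [([0.434, 0.324, 0.146], [-0.077, 0.092], 0.56)]
plate1 [([0.516, 0.343, 0.076], [0.006, 0.107], 0.77), ([0.545, -0.236, 0.044], [0.009, -0.473], 0.56), ([0.517, 0.237, -0.001], [0.002, 0.001], 0.44)]
((207.5648193359375, 253.2628936767578), (32.6015510559082, 33.762184143066406), 166.91714477539062) 0.65 [0.01012616 0.10459921]
((428.43280029296875, 250.59100341796875), (31.079143524169922, 33.105445861816406), 168.18234252929688) 0.63 [ 0.00247226 -0.46553808]
shift [-0.62  1.62  5.88] turn -0.2
shift [-0.62  1.62  6.88] turn -0.2
```

>>> move_arm(series="-0.6 1.6 2 -0.2 -1;-0.6 1.6 4 -0.2 -1;-0.6 1.6 5.6 -0.2 -1;-0.6 1.6 6.4 -0.2 -1;-0.6 1.6 6.8 -0.2 -1;-0.6 1.6 6.85 -0.2 -1;-0.6 1.6 6.85 -0.2 -1;-0.6 1.6 6.85 -0.2 -1")

```text
time_s: 29.88
position: [0.2742, 0.3306, 0.1017]
tool_rot: [[-0.999, -0.045, 0.001], [-0.045, 0.999, 0.001], [-0.001, 0.0, -1.0]]
ft_force: [0.3, -1.1, -1.5]
grip_width: 0.0164
gripper_force: 108.2
```

Run:
```python
from h import *
s=st();print(w2d(*s["position"][:2]))
im=optics.get_image("top");optics.get_image("side")
for c in("top","side"):
 for n in ("spatula_tip","plate1"): print(n,[(np.round(d["point"],3).tolist(),w2d(*d["point"][:2]).round(3).tolist(),round(d["score"],2)) for d in spotter.mark_of(n,c)[:2]])
```

```text
t 29.88 pos [0.2742 0.3306 0.1017] rot [[-0.999, -0.045, 0.001], [-0.045, 0.999, 0.001], [-0.001, 0.0, -1.0]] F [ 0.3 -1.1 -1.5] w 0.0164 gf 108.2
[-0.23636226  0.10551556]
spatula_tip [([0.442, 0.339, 0.08], [-0.069, 0.107], 0.87)]
plate1 [([0.548, -0.235, 0.044], [0.012, -0.471], 0.85), ([0.822, 0.014, 0.001], [0.297, -0.235], 0.47)]
spatula_tip [([0.441, 0.333, 0.076], [-0.069, 0.101], 0.65)]
plate1 [([0.54, -0.231, 0.046], [0.004, -0.467], 0.82), ([0.518, 0.342, 0.078], [0.008, 0.106], 0.81)]
```

Lower by 1 mm to contact, then advance under the plate.

>>> move_arm(series="0 0 0.08 0 -1;-1 0 0.08 0 -1;-2 0 0.08 0 -1;-3 0 0.08 0 -1;-4 0 0.08 0 -1;-5 0 0.08 0 -1;-6 0 0.08 0 -1;-7 0 0.08 0 -1")

```text
time_s: 31.18
position: [0.3433, 0.3335, 0.1011]
tool_rot: [[-0.999, -0.045, -0.003], [-0.045, 0.999, -0.0], [0.003, 0.0, -1.0]]
ft_force: [-12.3, 0.0, 16.8]
grip_width: 0.0163
gripper_force: 110.8
```

>>> move_arm(series="-1 0 0 0 -1;-2 0 -0.05 0 -1;-3 0 -0.1 0 -1;-4 0 -0.1 0 -1;-4 0 -0.1 0 -1")

```text
time_s: 31.8
position: [0.3844, 0.3354, 0.102]
tool_rot: [[-0.999, -0.044, -0.001], [-0.044, 0.999, 0.0], [0.001, 0.0, -1.0]]
ft_force: [-5.5, -0.7, 9.0]
grip_width: 0.0164
gripper_force: 109.9
```

Run:
```python
from h import *
s=st();print(w2d(*s["position"][:2]))
im=optics.get_image("top");optics.get_image("side")
for c in("top","side"):
 for n in ("plate1",): print(n,[(np.round(d["point"],3).tolist(),w2d(*d["point"][:2]).round(3).tolist(),round(d["score"],2)) for d in spotter.mark_of(n,c)[:2]])
```

```text
t 31.8 pos [0.3844 0.3354 0.102 ] rot [[-0.999, -0.044, -0.001], [-0.044, 0.999, 0.0], [0.001, 0.0, -1.0]] F [-5.5 -0.7  9. ] w 0.0164 gf 109.9
[-0.12612429  0.10553116]
plate1 [([0.551, 0.345, 0.078], [0.041, 0.108], 0.88), ([0.544, -0.236, 0.044], [0.008, -0.472], 0.81)]
plate1 [([0.542, -0.231, 0.047], [0.006, -0.467], 0.86), ([0.546, 0.343, 0.078], [0.036, 0.106], 0.61)]
```

Same behaviour as before; 3.5 cm more, then lift.

>>> move_arm(series="-1 0 0 0 -1;-2 0 0 0 -1;-3 0 0 0 -1;-3.5 0 0 0 -1;-3.5 0 0 0 -1")

```text
time_s: 32.62
position: [0.4186, 0.3369, 0.102]
tool_rot: [[-0.999, -0.045, -0.002], [-0.045, 0.999, 0.0], [0.002, 0.0, -1.0]]
ft_force: [-8.0, -0.3, 11.8]
grip_width: 0.0164
gripper_force: 110.1
```

>>> move_arm(series="0 0 -0.2 0 -1;0 0 -0.5 0 -1;0 0 -0.9 0 -1;0 0 -1.4 0 -1;0.1 0 -2 0 -1;0.3 0 -2.6 0 -1;0.5 0 -3 0 -1;0.5 0 -3 0 -1")

```text
time_s: 33.62
position: [0.4137, 0.3368, 0.1319]
tool_rot: [[-0.999, -0.045, 0.0], [-0.045, 0.999, 0.0], [-0.0, 0.0, -1.0]]
ft_force: [0.8, -0.3, -3.2]
grip_width: 0.0165
gripper_force: 107.9
```

Run:
```python
from h import *
s=st();print(w2d(*s["position"][:2]))
im=optics.get_image("top");optics.get_image("side")
for c in("top","side"):
 for n in ("plate1",): print(n,[(np.round(d["point"],3).tolist(),w2d(*d["point"][:2]).round(3).tolist(),round(d["score"],2)) for d in spotter.mark_of(n,c)[:2]])
```

```text
t 33.62 pos [0.4137 0.3368 0.1319] rot [[-0.999, -0.045, 0.0], [-0.045, 0.999, 0.0], [-0.0, 0.0, -1.0]] F [ 0.8 -0.3 -3.2] w 0.0165 gf 107.9
[-0.09675782  0.10563094]
plate1 [([0.545, 0.345, 0.106], [0.035, 0.108], 0.57)]
plate1 [([0.544, 0.342, 0.108], [0.033, 0.106], 0.8), ([0.539, -0.23, 0.047], [0.003, -0.466], 0.65)]
```

>>> move_arm(series="0.1 0 -0.5 0 -1;0.3 0 -1.3 0 -1;0.5 0 -2.3 0 -1;0.8 0 -3.5 0 -1;1 0 -4.7 0 -1;1 0 -5.7 0 -1;1 0 -6.3 0 -1;1 0 -6.5 0 -1")

```text
time_s: 34.83
position: [0.4039, 0.3363, 0.1968]
tool_rot: [[-0.999, -0.045, 0.0], [-0.045, 0.999, 0.0], [-0.0, 0.0, -1.0]]
ft_force: [-0.2, 0.4, -3.8]
grip_width: 0.0159
gripper_force: 107.9
```

>>> move_arm(series="0 -0.5 0 0 -1;0 -1.5 0 0 -1;0 -3 0 0.4 -1;0 -5.2 0 0.8 -1;0 -8 0 1.3 -1;0 -11 0 1.8 -1;0 -14 0 2.3 -1;0 -17 0 2.8 -1")

```text
time_s: 35.83
position: [0.4112, 0.1647, 0.1965]
tool_rot: [[-1.0, 0.005, -0.0], [0.005, 1.0, -0.0], [0.0, -0.0, -1.0]]
ft_force: [0.4, 0.2, -3.9]
grip_width: 0.0165
gripper_force: 107.7
```

>>> move_arm(series="0 -3 0 0 -1;0 -6 0 0.3 -1;0 -9 0 0.6 -1;0 -12 0 1 -1;0 -15 0 1.3 -1;0 -17.5 0 1.3 -1;0 -19.4 0 1.3 -1;0 -20.4 0 1.3 -1")

```text
time_s: 36.83
position: [0.4102, -0.0388, 0.1965]
tool_rot: [[-1.0, 0.028, -0.0], [0.028, 1.0, -0.0], [0.0, -0.0, -1.0]]
ft_force: [0.3, -0.1, -2.9]
grip_width: 0.0159
gripper_force: 107.8
```

Run:
```python
from h import *
s=st()
im=optics.get_image("top")
for n in ("plate1",): print(n,[(np.round(d["point"],3).tolist(),round(d["score"],2)) for d in spotter.mark_of(n,"top")[:2]])
plan((.41,-.0995,.1413,178.2))
```

```text
t 36.83 pos [ 0.4102 -0.0388  0.1965] rot [[-1.0, 0.028, -0.0], [0.028, 1.0, -0.0], [0.0, -0.0, -1.0]] F [ 0.3 -0.1 -2.9] w 0.0159 gf 107.8
plate1 [([0.542, -0.044, 0.17], 0.98), ([0.542, -0.234, 0.041], 0.96)]
shift [-0.13 -6.11  5.52] turn 0.18
```

>>> move_arm(series="0 -1 0 0.2 -1;0 -2.6 0 0.2 -1;-0.1 -4.2 0 0.2 -1;-0.1 -5.4 0 0.2 -1;-0.1 -6 0.6 0.2 -1;-0.1 -6.1 2 0.2 -1;-0.1 -6.1 3.8 0.2 -1;-0.1 -6.1 5.5 0.2 -1")

```text
time_s: 37.92
position: [0.4099, -0.0985, 0.1406]
tool_rot: [[-1.0, 0.03, -0.0], [0.03, 1.0, 0.0], [0.0, 0.0, -1.0]]
ft_force: [0.5, -0.8, -3.1]
grip_width: 0.0161
gripper_force: 107.8
```

Run:
```python
from h import *
s=st()
im=optics.get_image("wrist");optics.get_image("top")
cv2.imwrite("pics/w6.png",im["pixels"])
g=cv2.cvtColor(im["pixels"],cv2.COLOR_BGR2GRAY)
for v in (266,270,276): 
  b=(g[v]>110).astype(int); d=np.diff(b); print(v,np.where(d==1)[0].tolist(),np.where(d==-1)[0].tolist())
print([proj(im,[[.44,y,.045]]).round(1).tolist() for y in (-.1,-.2292)])
print([(np.round(d["point"],3).tolist(),round(d["score"],2)) for d in spotter.mark_of("plate1","top")[:2]])
```

```text
t 37.92 pos [ 0.4099 -0.0985  0.1406] rot [[-1.0, 0.03, -0.0], [0.03, 1.0, 0.0], [0.0, 0.0, -1.0]] F [ 0.5 -0.8 -3.1] w 0.0161 gf 107.8
266 [592] [599]
270 [592] [594]
276 [] []
[[[327.3, 280.4]], [[139.0, 284.4]]]
[([0.538, -0.102, 0.109], 0.96), ([0.401, 0.231, 0.019], 0.67)]
```

Run:
```python
import cv2,numpy as np
g=cv2.cvtColor(cv2.imread("pics/w6.png"),cv2.COLOR_BGR2GRAY)
for v in (275,285,292,298): print(v,[int(x) for x in g[v,60:600:6]])
```

```text
275 [85, 87, 88, 88, 79, 12, 87, 86, 86, 89, 89, 83, 11, 15, 22, 24, 23, 24, 23, 22, 85, 85, 84, 86, 87, 83, 11, 80, 85, 84, 83, 86, 88, 8, 23, 81, 83, 82, 83, 85, 15, 19, 15, 22, 17, 19, 20, 21, 18, 79, 84, 83, 85, 86, 81, 83, 85, 51, 23, 25, 22, 20, 25, 25, 24, 24, 23, 23, 22, 22, 23, 24, 21, 23, 21, 25, 25, 24, 24, 20, 13, 78, 78, 76, 77, 77, 75, 83, 86, 81]
285 [214, 216, 76, 94, 202, 200, 184, 188, 181, 89, 76, 77, 18, 10, 17, 22, 22, 23, 139, 136, 134, 124, 127, 124, 81, 78, 116, 113, 112, 103, 105, 103, 81, 19, 98, 97, 99, 92, 71, 73, 14, 15, 18, 18, 18, 16, 20, 17, 13, 73, 72, 88, 89, 89, 86, 91, 90, 84, 31, 23, 23, 22, 23, 22, 26, 24, 25, 22, 25, 25, 24, 23, 22, 24, 22, 25, 23, 22, 24, 15, 8, 77, 78, 78, 75, 77, 77, 74, 76, 75]
292 [236, 240, 79, 72, 237, 239, 233, 239, 238, 157, 76, 74, 56, 44, 42, 36, 34, 33, 240, 240, 242, 237, 241, 244, 86, 76, 241, 243, 244, 240, 244, 247, 83, 20, 244, 247, 62, 63, 71, 72, 13, 18, 20, 19, 19, 19, 21, 21, 14, 73, 72, 67, 64, 184, 245, 245, 248, 79, 85, 22, 24, 26, 24, 23, 23, 25, 21, 21, 24, 25, 21, 25, 22, 23, 24, 24, 22, 24, 23, 18, 14, 76, 78, 77, 76, 77, 77, 76, 77, 77]
298 [238, 238, 125, 74, 238, 238, 235, 239, 238, 205, 76, 76, 80, 90, 91, 92, 90, 90, 232, 239, 243, 237, 242, 244, 108, 78, 240, 243, 245, 240, 244, 247, 91, 86, 244, 13, 20, 27, 72, 73, 11, 20, 23, 18, 19, 20, 15, 16, 17, 66, 72, 72, 21, 21, 186, 245, 248, 77, 242, 20, 24, 23, 25, 25, 22, 26, 22, 23, 24, 24, 24, 22, 24, 22, 22, 22, 20, 22, 24, 17, 16, 77, 75, 75, 78, 78, 77, 77, 75, 75]
```

>>> move_arm(series="0 -0.1 0.8 0 -1;0 -0.15 2 0 -1;0 -0.15 3.4 0 -1;0 -0.15 4.8 0 -1;0 -0.15 5.7 0 -1;0 -0.15 6.3 0 -1;0 -0.15 6.6 0 -1;0 -0.15 6.6 0 -1")

```text
time_s: 39.08
position: [0.4101, -0.1001, 0.0756]
tool_rot: [[-1.0, 0.03, 0.0], [0.03, 1.0, -0.0], [-0.0, -0.0, -1.0]]
ft_force: [0.4, -0.5, -2.8]
grip_width: 0.0164
gripper_force: 107.7
```

>>> move_arm(series="0 0 0.2 0 -1;0 0 0.5 0 -1;0 0 0.8 0 -1;0 0 1.2 0 -1;0 0 1.6 0 -1;0 0 1.9 0 -1;0 0 1.9 0 -1")

```text
time_s: 39.95
position: [0.4099, -0.1, 0.0563]
tool_rot: [[-1.0, 0.03, -0.0], [0.03, 1.0, 0.0], [0.0, 0.0, -1.0]]
ft_force: [-0.1, 0.7, -2.4]
grip_width: 0.0163
gripper_force: 107.9
```

Run:
```python
from h import *
s=st()
optics.get_image("side");optics.get_image("top")
for c in ("top","side"):print([(np.round(d["point"],3).tolist(),round(d["score"],2)) for d in spotter.mark_of("plate1",c)[:3]])
```

```text
t 39.95 pos [ 0.4099 -0.1     0.0563] rot [[-1.0, 0.03, -0.0], [0.03, 1.0, 0.0], [0.0, 0.0, -1.0]] F [-0.1  0.7 -2.4] w 0.0163 gf 107.9
[([0.543, -0.234, 0.042], 0.83), ([0.541, -0.102, 0.042], 0.58)]
[([0.544, -0.232, 0.047], 0.9), ([0.539, -0.103, 0.047], 0.66)]
```

>>> move_arm(series="0.5 0 0 0 -1;1.5 0 0 0 -1;3 0 0 0 -1;5 0 0 0 -1;7 0 0 0 -1;9 0 0 0 -1;10 0 0 0 -1;10 0 0 0 -1")

```text
time_s: 41.15
position: [0.3098, -0.0971, 0.0567]
tool_rot: [[-1.0, 0.031, 0.0], [0.031, 1.0, -0.0], [-0.0, -0.0, -1.0]]
ft_force: [0.6, -0.5, -2.0]
grip_width: 0.016
gripper_force: 107.9
```

>>> move_arm(series="0 0 -3 0 -1;0 0 -6.5 0 -1;0 0 -10 0 -1;-1 2 -11.4 0 -1;-5 5 -11.4 0 -1;-9 8 -11.4 0 -1;-13 10 -11.4 0 -1;-14.6 11 -11.4 0 -1")

```text
time_s: 42.15
position: [0.4614, 0.0099, 0.1702]
tool_rot: [[-1.0, 0.028, 0.001], [0.028, 1.0, 0.0], [-0.001, 0.0, -1.0]]
ft_force: [0.1, -0.1, -2.1]
grip_width: 0.0164
gripper_force: 108.0
```

Run:
```python
from h import *
s=st()
optics.get_image("side");optics.get_image("top")
for c in ("top","side"):
  for n in ("plate1","spatula_end","spatula_tip","notch"): print(c,n,[(np.round(d["point"],3).tolist(),round(d["score"],2)) for d in spotter.mark_of(n,c)[:3]])
plan((.4586,.0064,.0290,178.3))
```

```text
t 42.15 pos [0.4614 0.0099 0.1702] rot [[-1.0, 0.028, 0.001], [0.028, 1.0, 0.0], [-0.001, 0.0, -1.0]] F [ 0.1 -0.1 -2.1] w 0.0164 gf 108.0
top plate1 [([0.548, -0.233, 0.043], 0.82), ([0.54, -0.105, 0.046], 0.56)]
top spatula_end [([0.403, 0.012, 0.173], 0.9), ([0.404, 0.012, -0.0], 0.58), ([0.517, 0.233, 0.076], 0.26)]
top spatula_tip [([0.628, 0.006, 0.145], 0.61)]
top notch [([0.274, 0.31, 0.037], 0.76), ([0.693, -0.035, 0.036], 0.73), ([0.402, 0.009, 0.032], 0.54)]
side plate1 [([0.541, -0.105, 0.045], 0.8), ([0.539, -0.232, 0.046], 0.74)]
side spatula_end [([0.398, 0.009, 0.176], 0.63), ([0.637, 0.279, 0.091], 0.58)]
side spatula_tip [([0.631, 0.003, 0.145], 0.91)]
side notch [([0.688, -0.038, 0.037], 0.98), ([0.273, 0.313, 0.038], 0.84), ([0.404, 0.007, 0.032], 0.83)]
shift [ 0.04 -0.18 14.17] turn -0.07
```

>>> move_arm(series="0 -0.15 2 0 -1;0 -0.15 5 0 -1;0 -0.15 8 0 -1;0 -0.15 11 0 -1;0 -0.15 13 0 -1;0 -0.15 13.9 0 -1;0 -0.15 14.2 0 -1;0 -0.15 14.2 0 -1")

```text
time_s: 43.65
position: [0.4595, 0.0069, 0.029]
tool_rot: [[-1.0, 0.03, 0.001], [0.03, 1.0, -0.0], [-0.001, -0.0, -1.0]]
ft_force: [0.3, 0.2, -1.4]
grip_width: 0.0168
gripper_force: 108.0
```

>>> move_arm(series="0 0 0.1 0 -1;0 0 0.2 0 -1;0 0 0.2 0 -1")

```text
time_s: 44.02
position: [0.4595, 0.007, 0.0273]
tool_rot: [[-1.0, 0.03, 0.001], [0.03, 1.0, -0.0], [-0.001, -0.0, -1.0]]
ft_force: [-1.8, 0.3, 5.7]
grip_width: 0.0163
gripper_force: 109.4
```

>>> move_arm(series="0 0 0 0 -0.3;0 0 0 0 0;0 0 0 0 0.1;0 0 0 0 0.1;0 0 -2 0 0.1;0 0 -6 0 0.1;0 0 -11 0 0.1;0 0 -16.5 0 0.1")

```text
time_s: 45.02
position: [0.4588, 0.0071, 0.1929]
tool_rot: [[-1.0, 0.03, -0.001], [0.03, 1.0, 0.0], [0.001, 0.0, -1.0]]
ft_force: [1.2, -0.7, -0.1]
grip_width: 0.0467
gripper_force: 0.0
```

Run:
```python
from h import *
s=st()
for c in ("side","top","wrist"):
  optics.get_image(c)
  for n in ("spatula","spatula_end","spatula_tip","scraper")+(("plate1","chip1") if c!="wrist" else ()): print(c,n,[(np.round(d["point"],3).tolist(),w2d(*d["point"][:2]).round(3).tolist(),round(d["score"],2)) for d in spotter.mark_of(n,c)[:4]])
plan((.639,.284,.22,87.5),(.639,.284,.22,-92.5))
```

```text
t 45.02 pos [0.4588 0.0071 0.1929] rot [[-1.0, 0.03, -0.001], [0.03, 1.0, 0.0], [0.001, 0.0, -1.0]] F [ 1.2 -0.7 -0.1] w 0.0467 gf 0.0
side spatula [([0.459, 0.007, 0.049], [-0.066, -0.226], 0.81), ([0.628, -0.003, 0.002], [0.102, -0.243], 0.32)]
side spatula_end [([0.396, 0.006, 0.034], [-0.129, -0.225], 0.96)]
side spatula_tip [([0.458, -0.492, -0.007], [-0.089, -0.724], 0.66), ([0.628, 0.0, 0.002], [0.103, -0.24], 0.64)]
side scraper [([0.739, -0.178, -0.0], [0.205, -0.423], 0.66)]
side plate1 [([0.528, -0.214, 0.047], [-0.006, -0.449], 0.89), ([0.542, -0.107, 0.048], [0.012, -0.343], 0.77)]
side chip1 [([0.47, 0.293, 0.077], [-0.043, 0.059], 0.61), ([0.451, 0.18, 0.072], [-0.067, -0.052], 0.56), ([0.512, 0.232, -0.001], [-0.003, -0.004], 0.38), ([0.478, 0.176, 0.078], [-0.04, -0.058], 0.37)]
top spatula [([0.456, 0.009, 0.044], [-0.069, -0.223], 0.75), ([0.537, -0.217, 0.044], [0.002, -0.453], 0.15)]
top spatula_end [([0.398, 0.008, 0.03], [-0.127, -0.222], 0.6)]
top spatula_tip [([0.517, 0.234, -0.005], [0.002, -0.002], 0.72), ([0.628, 0.003, 0.003], [0.103, -0.237], 0.62)]
top scraper [([0.4, 0.012, 0.03], [-0.124, -0.218], 0.6), ([0.641, 0.28, 0.092], [0.128, 0.039], 0.55)]
top plate1 [([0.535, -0.218, 0.046], [0.0, -0.454], 0.97), ([0.543, -0.103, 0.045], [0.014, -0.339], 0.89)]
top chip1 [([0.448, 0.184, 0.072], [-0.069, -0.049], 0.54), ([0.479, 0.173, 0.077], [-0.039, -0.061], 0.43), ([0.475, 0.292, 0.077], [-0.038, 0.058], 0.39)]
wrist spatula [([0.46, 0.01, 0.047], [-0.064, -0.222], 0.87), ([0.514, 0.235, 0.075], [-0.001, -0.0], 0.4), ([0.631, 0.004, 0.003], [0.106, -0.236], 0.16)]
wrist spatula_end [([0.398, 0.01, 0.032], [-0.126, -0.221], 0.76)]
wrist spatula_tip [([0.629, 0.002, 0.0], [0.104, -0.238], 0.97)]
wrist scraper []
shift [-17.13  28.23  -2.85] turn 90.78
shift [-17.13  28.23  -2.85] turn -89.22
```

>>> move_arm(series="-2 3.5 -1 10.5 0.5;-4 7 -2 21 1;-6 10.5 -3 31.5 1;-8.5 14 -4 42 1;-11 18 -4.7 52.5 1;-13 22 -4.7 63 1;-15 25.5 -4.7 73.5 1;-17.1 28.2 -4.7 84 1")

```text
time_s: 46.98
position: [0.639, 0.2853, 0.2383]
tool_rot: [[-0.069, 0.998, -0.0], [0.998, 0.069, -0.0], [-0.0, -0.0, -1.0]]
ft_force: [0.9, 0.3, -0.1]
grip_width: 0.0853
gripper_force: 0.0
```

>>> move_arm(series="0 0 0 4.5 1;0 0 0 4.5 1;0 0 0 4.5 1")

```text
time_s: 47.35
position: [0.6386, 0.2834, 0.2386]
tool_rot: [[0.003, 1.0, 0.0], [1.0, -0.003, -0.0], [-0.0, 0.0, -1.0]]
ft_force: [0.9, -0.0, 1.0]
grip_width: 0.0854
gripper_force: 0.0
```

Run:
```python
from h import *
s=st()
im=optics.get_image("wrist");cv2.imwrite("pics/w7.png",im["pixels"])
print([(np.round(d["point"],3).tolist(),round(d["score"],2)) for d in spotter.mark_of("scraper","wrist")[:2]],proj(im,[[.639,.282,.155],[.639,.242,.155],[.639,.322,.155]]))
q=spotter.cut_out("scraper","wrist")[0]; k=max(cv2.findContours(q["pixels"].astype(np.uint8),0,2)[0],key=cv2.contourArea); b=cv2.minAreaRect(k);print(b,q["score"]);p=cv2.boxPoints(b)
print(back(im,p,.12).round(4))
e=cv2.approxPolyDP(k,3,True)[:,0];print(e.tolist())
```

```text
t 47.35 pos [0.6386 0.2834 0.2386] rot [[0.003, 1.0, 0.0], [1.0, -0.003, -0.0], [-0.0, 0.0, -1.0]] F [ 0.9 -0.   1. ] w 0.0854 gf 0.0
[([0.637, 0.28, 0.09], 0.69)] [[325.95383998 241.87875028]
 [325.97458488 301.13151237]
 [325.929598   176.93299469]]
((323.97613525390625, 228.9072265625), (43.45863342285156, 146.34405517578125), 1.50743567943573) 0.56
[[0.6198 0.2251 0.12  ]
 [0.6244 0.3325 0.12  ]
 [0.6536 0.3317 0.12  ]
 [0.6523 0.2242 0.12  ]]
[[311, 156], [304, 162], [303, 285], [312, 300], [331, 302], [344, 284], [346, 160]]
```

View pics/w7.png

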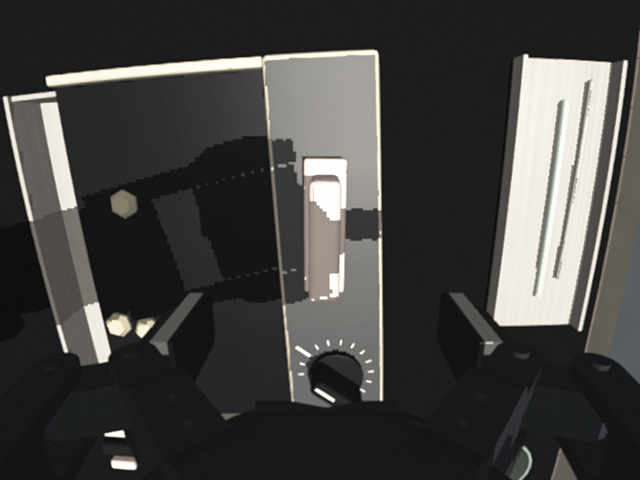

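>>> move_arm(series="0 0 3 0 1;0 0 6 0 1;0 0 9 0 1;0 0 11 0 1;0 0 11.75 0 1;0 0 11.75 0 1;0 0 11.75 0 0;0 0 11.75 0 -1", force=80)

```text
time_s: 48.5
position: [0.6389, 0.2838, 0.1219]
tool_rot: [[0.004, 1.0, 0.001], [1.0, -0.004, 0.0], [0.0, 0.001, -1.0]]
ft_force: [0.1, -0.3, -0.3]
grip_width: 0.0515
gripper_force: 0.0
```

>>> move_arm(series="0 0 0 0 -1;0 0 0 0 -1;0 0 0 0 -1;0 0 0 0 -1;0 0 0 0 -1")

```text
time_s: 49.12
position: [0.6387, 0.2838, 0.1213]
tool_rot: [[0.004, 1.0, 0.0], [1.0, -0.004, 0.0], [0.0, 0.0, -1.0]]
ft_force: [-0.3, 0.4, 3.2]
grip_width: 0.019
gripper_force: 78.2
```

Run:
```python
from h import *
plan((.6387,.2838,.17,89.8),(*d2w(.015,.065),.17,92.3),(*d2w(.015,.065),.1068,92.3),(*d2w(-.09,.065),.1068,92.3))
```

```text
shift [ 0.   -0.   -4.87] turn -0.02
shift [  1.69 -11.16  -4.88] turn -2.52
shift [  1.69 -11.17   1.44] turn -2.52
shift [  1.19 -21.65   1.44] turn -2.52
```

>>> move_arm(series="0 0 -1 0 -1;0 0 -3 0 -1;0 0 -4.9 0 -1;0.5 -3.5 -4.9 -1 -1;1.1 -7 -4.9 -2 -1;1.7 -10.5 -4.9 -2.5 -1;1.7 -11.2 -4.9 -2.5 -1;1.7 -11.2 -4.9 -2.5 -1")

```text
time_s: 50.12
position: [0.5271, 0.3011, 0.1704]
tool_rot: [[-0.04, 0.999, 0.001], [0.999, 0.04, 0.0], [0.0, 0.001, -1.0]]
ft_force: [0.9, -0.3, -0.8]
grip_width: 0.019
gripper_force: 78.4
```

>>> move_arm(series="0 0 2 0 -1;0 0 4 0 -1;0 0 5.5 0 -1;0 0 6.2 0 -1;0 0 6.3 0 -1;0 0 6.3 0 -1")

```text
time_s: 50.88
position: [0.5271, 0.3013, 0.1076]
tool_rot: [[-0.04, 0.999, 0.001], [0.999, 0.04, 0.0], [0.0, 0.001, -1.0]]
ft_force: [-0.6, -0.5, -2.0]
grip_width: 0.0189
gripper_force: 78.4
```

Run:
```python
from h import *
s=st();print(w2d(*s["position"][:2]))
for c in ("side","top"):
  optics.get_image(c)
  for n in ("scraper","chip1"): print(c,n,[(np.round(d["point"],3).tolist(),w2d(*d["point"][:2]).round(3).tolist(),round(d["score"],2)) for d in spotter.mark_of(n,c)[:4]])
plan((*d2w(-.09,.065),.1065,92.3))
```

```text
t 50.88 pos [0.5271 0.3013 0.1076] rot [[-0.04, 0.999, 0.001], [0.999, 0.04, 0.0], [0.0, 0.001, -1.0]] F [-0.6 -0.5 -2. ] w 0.0189 gf 78.4
[0.01495405 0.06520376]
side scraper [([0.526, 0.299, 0.078], [0.014, 0.063], 0.57)]
side chip1 [([0.451, 0.181, 0.076], [-0.066, -0.052], 0.59), ([0.467, 0.293, 0.078], [-0.046, 0.06], 0.56), ([0.478, 0.177, 0.076], [-0.04, -0.057], 0.5)]
top scraper [([0.527, 0.301, 0.078], [0.015, 0.065], 0.43)]
top chip1 [([0.478, 0.175, 0.081], [-0.04, -0.058], 0.64), ([0.446, 0.186, 0.075], [-0.071, -0.047], 0.45)]
shift [ -0.06 -10.46   0.07] turn -0.02
```

>>> move_arm(series="0 -1 0.1 0 -1;0 -2.2 0.1 0 -1;0 -3.4 0.1 0 -1;0 -4.6 0.1 0 -1;0 -5.8 0.1 0 -1;0 -6.9 0.1 0 -1;-0.1 -7.9 0.1 0 -1;-0.1 -8.7 0.1 0 -1")

```text
time_s: 52.18
position: [0.4393, 0.2967, 0.1063]
tool_rot: [[-0.04, 0.999, 0.0], [0.999, 0.04, 0.0], [0.0, 0.0, -1.0]]
ft_force: [3.2, 0.6, 4.2]
grip_width: 0.0192
gripper_force: 79.2
```

>>> move_arm(series="0 -0.7 0 0 -1;0 -1.3 0 0 -1;0 -1.8 0 0 -1;0 -1.8 0 0 -1;0 -1.8 0 0 -1")

```text
time_s: 52.8
position: [0.4215, 0.2961, 0.1062]
tool_rot: [[-0.04, 0.999, -0.001], [0.999, 0.04, 0.0], [0.0, -0.001, -1.0]]
ft_force: [0.6, -0.0, 8.1]
grip_width: 0.0192
gripper_force: 79.9
```

Run:
```python
from h import *
s=st();print(w2d(*s["position"][:2]))
for c in ("side","top"):
  optics.get_image(c)
  for n in ("chip1",): print(c,n,[(np.round(d["point"],3).tolist(),w2d(*d["point"][:2]).round(3).tolist(),round(d["score"],2)) for d in spotter.mark_of(n,c)[:4]])
plan((*d2w(-.06,.03),.16,92.3),(*d2w(.015,-.06),.16,92.3),(*d2w(.015,-.06),.1066,92.3))
```

```text
t 52.8 pos [0.4215 0.2961 0.1062] rot [[-0.04, 0.999, -0.001], [0.999, 0.04, 0.0], [0.0, -0.001, -1.0]] F [ 0.6 -0.   8.1] w 0.0192 gf 79.9
[-0.09078739  0.06459874]
side chip1 [([0.45, 0.18, 0.074], [-0.067, -0.053], 0.6), ([0.42, 0.293, 0.078], [-0.093, 0.062], 0.6), ([0.399, 0.287, 0.03], [-0.113, 0.057], 0.5), ([0.477, 0.179, 0.079], [-0.041, -0.055], 0.41)]
top chip1 [([0.476, 0.172, 0.075], [-0.042, -0.061], 0.53), ([0.448, 0.185, 0.073], [-0.069, -0.048], 0.38)]
shift [-3.45  3.09 -5.38] turn -0.02
shift [-12.42  10.63  -5.38] turn -0.02
shift [-12.42  10.63  -0.04] turn -0.02
```

>>> move_arm(series="0 0 -2.5 0 -1;0 0.5 -5.4 0 -1;-3 3 -5.4 0 -1;-6.5 6 -5.4 0 -1;-10 9 -5.4 0 -1;-12.4 10.6 -5.4 0 -1;-12.4 10.6 -5.4 0 -1;-12.4 10.6 -4 0 -1")

```text
time_s: 54.0
position: [0.5319, 0.1769, 0.1455]
tool_rot: [[-0.04, 0.999, -0.001], [0.999, 0.04, 0.0], [0.0, -0.001, -1.0]]
ft_force: [-0.3, -0.4, -1.4]
grip_width: 0.019
gripper_force: 78.6
```

>>> move_arm(series="0 0 2 0 -1;0 0 3.3 0 -1;0 0 3.9 0 -1;0 0 4 0 -1;0 0 4 0 -1")

```text
time_s: 54.62
position: [0.5326, 0.1766, 0.1063]
tool_rot: [[-0.04, 0.999, 0.0], [0.999, 0.04, 0.0], [0.0, 0.0, -1.0]]
ft_force: [-1.4, 0.2, 0.6]
grip_width: 0.0191
gripper_force: 78.8
```

Run:
```python
from h import *
s=st();print(w2d(*s["position"][:2]))
plan((*d2w(-.092,-.06),.1066,92.3))
```

```text
t 54.62 pos [0.5326 0.1766 0.1063] rot [[-0.04, 0.999, 0.0], [0.999, 0.04, 0.0], [0.0, 0.0, -1.0]] F [-1.4  0.2  0.6] w 0.0191 gf 78.8
[ 0.01505437 -0.05960302]
shift [ -0.08 -10.71  -0.04] turn -0.01
```

>>> move_arm(series="0 -1 0 0 -1;0 -2.2 0 0 -1;0 -3.4 0 0 -1;0 -4.6 0 0 -1;0 -5.7 0 0 -1;0 -6.7 0 0 -1;-0.1 -7.6 0 0 -1;-0.1 -8.4 0 0 -1")

```text
time_s: 55.62
position: [0.4487, 0.1719, 0.1064]
tool_rot: [[-0.04, 0.999, 0.001], [0.999, 0.04, 0.0], [0.0, 0.001, -1.0]]
ft_force: [0.4, -0.7, 4.2]
grip_width: 0.0195
gripper_force: 79.4
```

>>> move_arm(series="0 -0.7 0 0 -1;0 -1.4 0 0 -1;0 -2.1 0 0 -1;0 -2.4 0 0 -1;0 -2.4 0 0 -1;0 -2.4 0 0 -1")

```text
time_s: 56.38
position: [0.4245, 0.171, 0.1062]
tool_rot: [[-0.04, 0.999, -0.0], [0.999, 0.04, -0.0], [0.0, -0.0, -1.0]]
ft_force: [1.6, -0.1, 7.5]
grip_width: 0.0189
gripper_force: 80.0
```

Run:
```python
from h import *
s=st();print(w2d(*s["position"][:2]))
for c in ("side","top"):
  optics.get_image(c)
  for n in ("chip1",): print(c,n,[(np.round(d["point"],3).tolist(),w2d(*d["point"][:2]).round(3).tolist(),round(d["score"],2)) for d in spotter.mark_of(n,c)[:5]])
plan((*d2w(.05,.02),.19,92.3),(.6387,.2838,.19,89.8))
```

```text
t 56.38 pos [0.4245 0.171  0.1062] rot [[-0.04, 0.999, -0.0], [0.999, 0.04, -0.0], [0.0, -0.0, -1.0]] F [ 1.6 -0.1  7.5] w 0.0189 gf 80.0
[-0.09322661 -0.06043971]
side chip1 [([0.395, 0.289, 0.032], [-0.117, 0.059], 0.4), ([0.417, 0.186, 0.029], [-0.1, -0.046], 0.36)]
top chip1 [([0.536, -0.216, 0.042], [0.001, -0.452], 0.45)]
shift [ 8.1  14.29 -8.39] turn -0.02
shift [10.42 21.85 -8.39] turn 2.48
```

>>> move_arm(series="0 0 -2.5 0 -1;0 0.5 -5.5 0 -1;2 3.5 -8.4 0 -1;4 7 -8.4 0.5 -1;6 11 -8.4 1 -1;8 15 -8.4 1.5 -1;9.5 18.5 -8.4 2.5 -1;10.4 21.8 -8.4 2.5 -1")

```text
time_s: 57.58
position: [0.6381, 0.2842, 0.1879]
tool_rot: [[0.003, 1.0, -0.006], [1.0, -0.003, -0.001], [-0.001, -0.006, -1.0]]
ft_force: [-0.0, 0.8, -1.0]
grip_width: 0.019
gripper_force: 78.6
```

>>> move_arm(series="0 0 0 0 -1;0 0 2 0 -1;0 0 4 0 -1;0 0 5.8 0 -1;0 0 6.5 0 -1;0 0 6.7 0 -1;0 0 6.7 0 -1")

```text
time_s: 58.45
position: [0.6384, 0.2836, 0.1236]
tool_rot: [[0.004, 1.0, 0.0], [1.0, -0.004, 0.0], [0.0, 0.0, -1.0]]
ft_force: [0.5, -0.3, -2.2]
grip_width: 0.0191
gripper_force: 78.8
```

Run:
```python
from h import *
s=st();print(w2d(*s["position"][:2]))
plan((.6387,.2838,.1213,89.8))
for c in ("side","top"):
  im=optics.get_image(c)
  for n in ("chip1","plate1"): print(c,n,[(np.round(d["point"],3).tolist(),w2d(*d["point"][:2]).round(3).tolist(),round(d["score"],2)) for d in spotter.mark_of(n,c)[:5]])
```

```text
t 58.45 pos [0.6384 0.2836 0.1236] rot [[0.004, 1.0, 0.0], [1.0, -0.004, 0.0], [0.0, 0.0, -1.0]] F [ 0.5 -0.3 -2.2] w 0.0191 gf 78.8
[0.12539705 0.04267112]
shift [0.02 0.03 0.23] turn -0.02
side chip1 [([0.458, -0.489, -0.005], [-0.088, -0.722], 0.64), ([0.397, 0.287, 0.032], [-0.116, 0.056], 0.53), ([0.416, 0.187, 0.029], [-0.101, -0.044], 0.45)]
side plate1 [([0.529, -0.213, 0.048], [-0.006, -0.449], 0.65), ([0.539, -0.105, 0.045], [0.009, -0.341], 0.64)]
top chip1 [([0.419, 0.19, 0.028], [-0.098, -0.041], 0.57), ([0.399, 0.174, 0.032], [-0.119, -0.056], 0.56), ([0.373, -0.204, -0.006], [-0.161, -0.432], 0.51)]
top plate1 [([0.539, -0.213, 0.046], [0.005, -0.449], 0.85), ([0.542, -0.105, 0.044], [0.012, -0.341], 0.6), ([0.514, 0.236, -0.002], [-0.001, 0.001], 0.51)]
```

All three chips are in the trough, none on the surface. Next I'll set the scraper down and release it.

>>> move_arm(series="0 0 0.15 0 -1;0 0 0.25 0 -1;0 0 0.25 0 -1")

```text
time_s: 59.12
position: [0.6386, 0.2836, 0.1213]
tool_rot: [[0.004, 1.0, 0.001], [1.0, -0.004, 0.0], [0.0, 0.001, -1.0]]
ft_force: [-2.4, -1.0, 5.2]
grip_width: 0.019
gripper_force: 79.6
```

>>> move_arm(series="0 0 0 0 -0.3;0 0 0 0 0.2;0 0 0 0 0.6;0 0 0 0 0.6;0 0 -3 0 0.6;0 0 -7 0 0.6;0 0 -12 0 0.6;0 0 -15 0 0.6")

```text
time_s: 60.12
position: [0.6387, 0.2837, 0.2735]
tool_rot: [[0.004, 1.0, 0.003], [1.0, -0.004, 0.001], [0.001, 0.003, -1.0]]
ft_force: [-0.2, -0.4, -0.6]
grip_width: 0.0686
gripper_force: 0.0
```

>>> move_arm(series="0 -5 0 0 0.6;0 -10 0 0 0.6;0 -15 0 0 0.6;0 -20 0 0 0.6;0 -24 0 0 0.6;0 -27 0 0 0.6;3 -28 0 0 0.6;3 -28 0 0 0.6")

```text
time_s: 61.12
position: [0.3579, 0.3157, 0.2708]
tool_rot: [[0.002, 1.0, 0.001], [1.0, -0.002, 0.0], [0.0, 0.001, -1.0]]
ft_force: [-0.1, 0.2, 0.3]
grip_width: 0.0683
gripper_force: 0.0
```

Run:
```python
from h import *
s=st()
a=optics.get_image("side")["pixels"];b=optics.get_image("top")["pixels"]
x=cv2.resize(a[140:410,180:500],(640,540))[:, :]
x=cv2.resize(a[150:400,180:500],(400,312)); 
A=cv2.resize(a[150:410,180:500],(730,593))
B=cv2.resize(b[180:325,180:505],(760,339))
A=cv2.resize(a[240:400,290:500],(335,255)); C=cv2.resize(a[170:300,180:350],(335,256))
cv2.imwrite("pics/fin.png",np.vstack([B,np.hstack([A,C,np.zeros((255,90,3),np.uint8)]) if C.shape[0]==255 else np.hstack([A,C[:255],np.zeros((255,90,3),np.uint8)])]))
for n in ("scraper","spatula_end","beaker","jar","wash_bottle","petri","bung","dial_grip"): print(n,[(np.round(d["point"],3).tolist(),round(d["score"],2)) for d in spotter.mark_of(n,"top")[:2]])
```

```text
t 61.12 pos [0.3579 0.3157 0.2708] rot [[0.002, 1.0, 0.001], [1.0, -0.002, 0.0], [0.0, 0.001, -1.0]] F [-0.1  0.2  0.3] w 0.0683 gf 0.0
scraper [([0.641, 0.283, 0.092], 0.73)]
spatula_end [([0.647, 0.146, 0.118], 0.73), ([0.403, 0.009, 0.031], 0.7)]
beaker [([0.82, 0.015, 0.002], 0.61)]
jar [([0.747, -0.179, -0.002], 0.7), ([0.642, 0.281, 0.094], 0.27)]
wash_bottle [([0.531, 0.532, 0.007], 0.92)]
petri [([0.375, -0.203, -0.004], 0.66), ([0.457, 0.006, 0.046], 0.36)]
bung [([0.46, -0.491, -0.002], 0.6)]
dial_grip [([0.648, 0.143, 0.121], 0.83)]
```

View pics/fin.png

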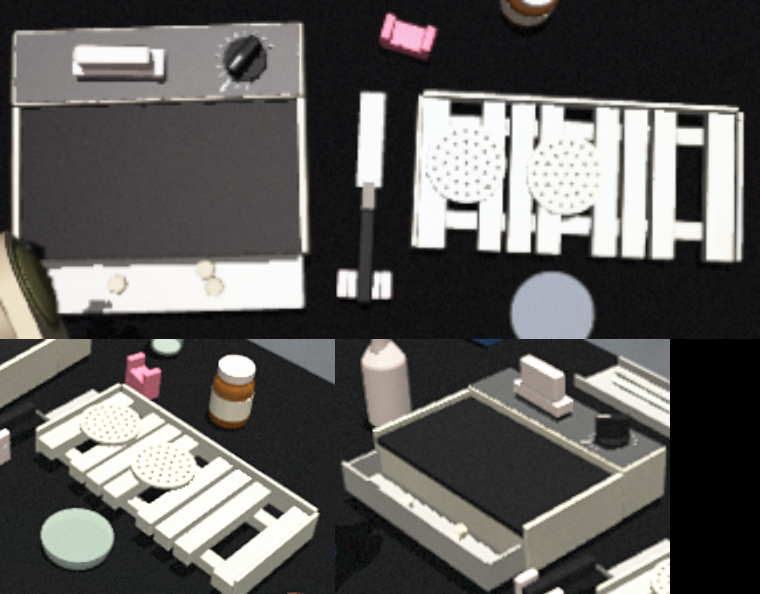

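The final view shows the surface clear and all three chips in the trough at (117,284), (205,269) and (214,287). Both plates lie flat on the slats at (465,165) and (566,175). The second was knocked sideways but still rests on slats at both sides. The spatula handle is in the white rest, the scraper stands on the panel, and the dial is at standby. The other items haven't moved.

```bash
python3 -c "
from rig import order
print(order.close_job())"
```

```text
the job is handed in; nothing more can be done
None
```

The job is done and handed in at about 61 s: the dial is at standby, both plates lie flat on the rack (one was knocked about 16 mm sideways there and still rests on the slats), all three chips are in the trough, and the spatula and scraper are put away.

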